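# Release the drilling guide from its dock and index it on the stile

## Robot

A 6-joint arm with a two-finger parallel gripper is mounted at the origin on the work surface; the furniture and walls round the work are solid. World frame = base frame: x ahead of the robot, y to its left, z up, the work surface at z = 0. Lengths are in m, angles in rad, forces in N, time in s.
With the tool pointing down it reaches from about 0.35 to 0.85 m from the base axis. Payload 8.1 kg.
Tool frame: the origin (TCP) lies midway between the tips of the shut fingers; the grasp point (between the pads) lies 19 mm behind it; z points along the fingers, y is the line along which they close (so a half turn about z gives the same grasp; the last joint's range is limited). The gripper opens to 85 mm and grips with 20 to 120 N. Pads are 22 mm wide; open, the fingers measure 114 mm over their backs; the gripper's body (76 mm by 85 mm) begins 54 mm behind the grasp point. The pads swing forward as they close: fully open they stand 13 mm farther back than shut.
Start: joints at [-1.231, 0.13, 1.488, -0, 1.523, -0.085], TCP at [0.247, -0.547, 0.231] pointing down, gripper open.
Joint ranges: [-2.96, 2.96], [-0.89, 2.26], [0.02, 2.5], [-1.34, 4.48], [0, 2.73], [-2.66, 2.66]. Speed limits (rad/s): [2.39, 2.39, 2.79, 3.14, 3.14, 3.14].

## Interface

Orientations are given as [roll, pitch, yaw] about the fixed x, y, z axes, in that order (R = Rz(yaw) Ry(pitch) Rx(roll)).
In Python, from bench import bot, imaging gives the robot as it stands. The module is installed in compiled form; this text tells all that it offers.
- The arm moves only by the tool move_arm, never from a script. Its argument "plan" is a list of rows, each an object of numbers: "jaw": the opening, from 0 (shut) to 1 (fully open); "dx", "dy", "dz": the shift along the world's x, y, z in mm; "twist": the turn about the world's z in degrees. In form: [{"jaw": .., "dx": .., "dy": .., "dz": .., "twist": ..}, ...]. A call has 1 to 12 rows; each row is the pose to reach, as a shift and turn from the pose commanded when the call began; what a row does not reach only later rows make up. A row lasts 1/12 s, in which the tool goes at most 41.7 mm and 7.16 degrees, less where a joint would pass 70% of its speed; a pose out of reach is approached as far as the arm can. A call with a gripper value outside its range is refused whole. The fingers move at their own pace and stop on an object; "grip_force" is the grip in N (left out, the last holds). Time passes only in rows, so rows that repeat a pose let the fingers close. It gives the time, the measured TCP pose, the force, the opening and the grip force at its end, in the units of the state.
- bot.state(): the state, without advancing time (a new reading comes with each control period).
- imaging.get_image(name): name is "scene" or "side" or "wrist"; returns a dict with "pixels" (420x560x3 uint8, red, green, blue), "intrinsics" (3x3 intrinsics, pixels), "k1" (the pictures are not rectified: a ray, as slopes to the right and down, at radius r is drawn at 1 + k1 r^2 times it, then the intrinsics apply), "eye" and "attitude" of the camera in the world. Camera axes: x right, y down, z forward; pixel columns grow to the right and rows downward; lengths in m; the calibration is good to about 2 mm. A picture is of the moment at which its call begins. There is no depth.
- bot.sign_off(): hands the job in; it is judged then, once.
Trained networks look in a picture, given as the dict that the camera call returned (one of the last four; its "shot" number tells which), for a name from the list of things; names that differ only in an ending like _2 or _b are one class to them, and where a whole thing is asked for, a point or a joint stands for the part that bears it (a point fixed in the world has none). Each returns a list of dicts, best first, with "score" (0 to 1); they miss things now and then, are a little off and sometimes report something else, mostly with a low value. They report only what shows in the picture. A call takes as long as a camera call. They do not tell look-alikes from the thing itself.
- imaging.boxes_of(thing, picture): "location" ([x, y, z] in m, in world coordinates, good to about 4 mm: the middle of the surface that is visible of it).
- imaging.outline_of(thing, picture): "mask" (420x560 bool, what is visible of it).
The state is a dict: "t": time; "joints": joint angles; "joint_vel": joint speeds; "joint_torque": joint torques, N m; "tool_pos": TCP position; "ee_rot": TCP orientation; "force": force on the tool from outside, world axes, zero at the start; "moment": the same for the moment, N m; "grip_width": finger opening in m; "grip_force": force on a finger pad.
Only numpy, scipy, OpenCV 4.12 (cv2) and the standard library are available. Lean on these libraries where they do the work, as an engineer would, in place of code of your own. Each camera call takes 0.05 s, during which the arm holds its last target. There are 200 camera calls.

## Task

Press in the orange release button of the drilling guide, keep it pressed while you lift the guide off its dock, and set the guide down flat on the open bench to change your grip (its blue block leaves room for the fingers beside the fence). Then lay it in the drilling fixture with its button side away from the tall fence and work it along until its index hole drops over the brass pin and it lies flat on the wooden stile; let go of it there, and leave the other things on the bench where they are.

Things in the scene. Friction and masses are not known exactly. Their poses are not given: they have to be found in the camera images.
- guide_grip (a point): Centre of the blue block (40 x, 36 y, 28 z mm) on the middle of the drilling guide, 36 mm above the guide's underside; axes are the guide's. The guide is a loose aluminium plate 58 (x) x 180 (y) x 22 (z) mm, about 0.35 kg; block top 50 mm above its underside. Its -x side has the release button, its +x side is a plain flat face.
- guide_hole (a point): Lower mouth of the guide's index hole (12 mm across, right through the plate, on the long centreline), on the underside; 40 mm from guide_grip towards the guide's -y.
- button_face (a point): Middle of the outer face of the orange release button (28 mm wide, 7 mm high), 7 mm out of the guide's -x side, 13 mm above its underside. Button to plain side: 65 mm, 59 mm with the button in. On the same sliding bar, 40 mm to either side, a steel tang stands 5 mm out, hooked under a lip of the dock.
- release_button (a joint): Travel of the release button into the guide, m: 0 out, 0.006 fully in. Spring: 3 N to start, 9 N fully in; it springs back when let go. The tangs clear the dock's lips from 0.0045 on.
- dock: Fixed dock, black base 124 (x) x 225 (y) x 10 mm; origin: middle of its underside. The guide sits in it, axes alike, underside 40 mm up on a pedestal 46 mm wide, and lifts straight up, free after 32 mm. Lipped posts left and right of the button (66 mm apart, tops 66 mm up) and plain posts opposite (66 mm apart, tops 71 mm up): a finger fits between them on each side, down to 11 mm.
- fixture: Fixed plywood drilling fixture, 150 (x) x 260 (y) mm; origin: middle of its underside. An oak stile, top 30 mm up, is the floor of a channel along y: on the +x side a fence 75 mm tall, inner face at x = +30.5 mm; on the -x side a rail 37 mm tall, inner face at x = -30.5 mm; at the +y end a stop 46 mm tall, face at y = +116 mm. The guide goes in with axes alike, 1.5 mm play each side.
- stile_top (a point): Middle of the stile's top, 30 mm above the fixture's origin, axes alike. A brass index pin (9 mm across, coned tip, 7 mm high) stands on the channel's centreline at y = -58 to -22 mm; just where is not measured and differs each time. Off the hole the guide rides on the pin's tip, tilted; seated it lies flat, guide_grip 36 mm above the stile and 40 mm from the pin towards +y.
- glue_bottle: Bystander: white glue bottle with blue cap, 49 x 67 x 209 mm, standing; origin at the middle of its underside.
- tape_measure: Bystander: yellow tape measure, 74 x 93 x 34 mm; origin at the middle of its underside.
- screwdriver: Bystander: screwdriver with yellow handle, 165 mm long along its y, 29 mm thick, lying; origin at the middle of its underside.
Things that resemble listed ones, but are neither listed nor needed, are in the scene too. What is shaped like the part that bears guide_grip but red is not meant.

How it is judged:
On the way, in this order (a step that is already met when the one before it is completed fails the run):
1. the guide has been lifted out of the dock with its release button held in (value of joint release_button above 0.004 m and z of guide_grip in the frame of dock above 0.09 m), for 0.1 s.
2. the guide lies flat on the bench, let go (height (world z) of guide_grip below 0.042 m and angle between guide_grip's own z axis and vertical below 0.08 rad and contact force between the fingers and anything else below 0.2 N), for 0.2 s.
At the end, for the whole second after the job is handed in: The guide lies flat on the stile in the fixture with its index hole over the pin: guide_grip 63 to 68 mm above the fixture's underside, within 5 mm of the channel's centreline and 24 mm of the fixture's middle along the fence, tilted under 0.02 rad, button side away from the fence (z of guide_grip in the frame of fixture between 0.063 and 0.068 m and y of guide_grip in the frame of fixture between -0.024 and 0.024 m and x of guide_grip in the frame of fixture between -0.005 and 0.005 m and x of button_face in the frame of fixture below -0.02 m and angle between guide_grip's own z axis and vertical below 0.02 rad); the robot touches nothing.
It fails at once if the glue bottle was knocked or moved over 40 mm (distance of glue_bottle from where it was at the start of the episode above 0.04 m).
It fails at once if the tape measure was moved over 40 mm (distance of tape_measure from where it was at the start of the episode above 0.04 m).
It fails at once if the screwdriver was moved over 40 mm (distance of screwdriver from where it was at the start of the episode above 0.04 m).
It also fails if it takes over 58 s, if anything falls off the work surface, if the arm or the gripper's body presses on something with over 40 N, if the wrist force passes 120 N, or if a joint passes its speed limit or range.

## Working session

There is one attempt and no reset: what is moved stays moved. The work goes in short steps, Python scripts to look and compute and a tool call to move; the robot and the scene stay as the last step left them, time stands still between calls to the robot, and variables do not carry over. Pictures are saved under pics/ and viewed, at most 10 in all, crops included, and the job is handed in when it is done.

Besides the shell and the picture viewer there is one more tool, called after "Call:" in YAML: its name, and indented under it one key for each argument. move_arm: Moves the arm, as the interface text tells. Its arguments: {"type":"object","properties":{"plan":{"type":"array"},"grip_force":{"type":"number"}},"required":["plan"]}

```bash
mkdir -p pics
cat > h.py <<'E'
import numpy as np, cv2
from bench import bot, imaging
from scipy.spatial.transform import Rotation as R
def save(p,n): cv2.imwrite('pics/'+n, p['pixels'][:,:,::-1])
E
python3 - <<'E'
from h import *
print(bot.state())
P={}
for n in ("scene","side"):
    p=imaging.get_image(n); P[n]=p
    print(n,p['eye'],p['attitude'],p['k1'],p['intrinsics'].tolist() if hasattr(p['intrinsics'],'tolist') else p['intrinsics'])
    for t in ("guide_grip","button_face","dock","fixture","glue_bottle","tape_measure","screwdriver"):
        print(t,[(np.round(b['location'],3).tolist(),round(b['score'],2)) for b in imaging.boxes_of(t,p)])
cv2.imwrite('pics/a.png',P['scene']['pixels'][:,:,::-1]);cv2.imwrite('pics/b.png',P['side']['pixels'][:,:,::-1])
E
```

```text
{'t': 0.0, 'joints': array([-1.23140712e+00,  1.31165812e-01,  1.48928795e+00,  2.07403075e-05,
        1.52298253e+00, -8.54044398e-02]), 'joint_vel': array([-0.00099643,  0.00076697,  0.00140037,  0.00091417, -0.000533  ,
        0.00122713]), 'joint_torque': array([ 8.03600506e-04, -5.69404221e+01, -5.00556779e+01,  2.33882008e-05,
        1.48987159e-02,  1.56450772e-07]), 'tool_pos': array([ 0.24712188, -0.54614574,  0.23023689]), 'ee_rot': array([-3.13975750e+00, -1.77902455e-04,  4.24792475e-01]), 'force': array([-0.69099009, -0.45322094, -0.3984494 ]), 'moment': array([-0.03259668, -0.0205183 , -0.04207912]), 'grip_force': 0.0, 'grip_width': 0.08482431487707479}
scene [-0.2034111   0.72275695  1.02939701] [-2.29887858  0.0114598  -2.34473938] -0.15277658659016632 [[481.7018768837841, 0.0, 283.4859010032683], [0.0, 481.7018768837841, 210.18181627862583], [0.0, 0.0, 1.0]]
guide_grip [([0.334, 0.285, 0.017], 0.86), ([0.574, 0.314, 0.066], 0.79), ([0.364, -0.112, 0.019], 0.77)]
button_face []
dock [([0.55, 0.329, 0.01], 0.61)]
fixture [([0.573, -0.266, 0.032], 0.85)]
glue_bottle [([0.741, 0.065, 0.102], 0.98)]
tape_measure [([0.757, -0.122, 0.033], 0.86)]
screwdriver [([0.771, 0.224, 0.021], 0.83), ([0.551, 0.328, 0.009], 0.67)]
side [0.04893149 0.73171514 0.83314336] [-2.27949311 -0.01540508 -2.52262369] -3.8085915218606624e-06 [[431.67411875819585, 0.0, 283.46282039102437], [0.0, 431.67411875819585, 210.70985494750332], [0.0, 0.0, 1.0]]
guide_grip [([0.338, 0.288, 0.024], 0.96), ([0.577, 0.315, 0.061], 0.84), ([0.331, -0.137, 0.021], 0.55)]
button_face [([0.556, 0.293, 0.057], 0.49), ([0.766, -0.125, 0.032], 0.36)]
dock [([0.55, 0.341, 0.008], 0.9), ([0.573, -0.264, 0.03], 0.53)]
fixture [([0.576, -0.265, 0.03], 0.93)]
glue_bottle [([0.74, 0.068, 0.098], 0.71), ([0.578, 0.319, 0.061], 0.15)]
tape_measure [([0.761, -0.124, 0.033], 0.83)]
screwdriver [([0.771, 0.223, 0.025], 0.7), ([0.574, -0.266, 0.03], 0.29)]
```

View pics/a.png

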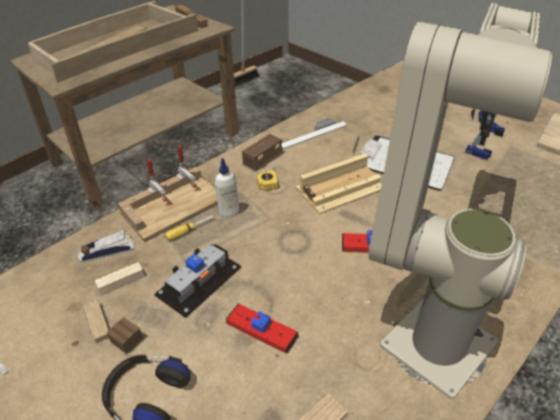

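View pics/b.png

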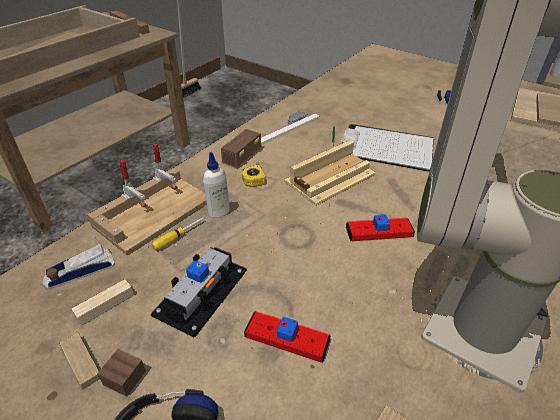

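```bash
cat >> h.py <<'E'
def ray(p,u,v):
    K=np.array(p['intrinsics']);d=np.array([(u-K[0,2])/K[0,0],(v-K[1,2])/K[1,1]]);s=d.copy()
    for _ in range(20): s=d/(1+p['k1']*(s@s))
    return R.from_euler('xyz',p['attitude']).apply([s[0],s[1],1.])
def onz(p,u,v,z):
    d=ray(p,u,v);e=np.array(p['eye']);return (e+d*(z-e[2])/d[2])
def proj(p,X):
    K=np.array(p['intrinsics']);c=R.from_euler('xyz',p['attitude']).inv().apply(np.atleast_2d(X)-np.array(p['eye']))
    s=c[:,:2]/c[:,2:];s=s*(1+p['k1']*(s**2).sum(1,keepdims=True))
    return s*K[0,0]+K[:2,2]
E
python3 - <<'E'
from h import *
p=imaging.get_image('side')
for u,v in [(151,317),(195,335),(245,268),(208,247)]: print('dock',onz(p,u,v,.01).round(3))
for u,v in [(286,182),(318,203),(376,171)]: print('fix',onz(p,u,v,.01).round(3))
print('fencetop',[onz(p,u,v,.075).round(3) for u,v in [(291,168),(354,142)]])
a=p['pixels'][235:340,140:260,::-1];b=p['pixels'][135:210,275:385,::-1]
a=cv2.resize(a,(480,420),interpolation=2);b=cv2.resize(b,(440,300),interpolation=2)[:,:320]
b=cv2.resize(p['pixels'][135:210,280:380,::-1],(320,240),interpolation=2)
o=np.zeros((420,800,3),np.uint8);o[:,:480]=a;o[:240,480:]=b;cv2.imwrite('pics/c.png',o)
E
```

```text
dock [0.622 0.422 0.01 ]
dock [0.509 0.397 0.01 ]
dock [0.545 0.182 0.01 ]
dock [0.671 0.182 0.01 ]
fix [ 0.671 -0.177  0.01 ]
fix [ 0.533 -0.148  0.01 ]
fix [ 0.467 -0.404  0.01 ]
fencetop [array([ 0.65 , -0.172,  0.075]), array([ 0.568, -0.422,  0.075])]
```

View pics/c.png

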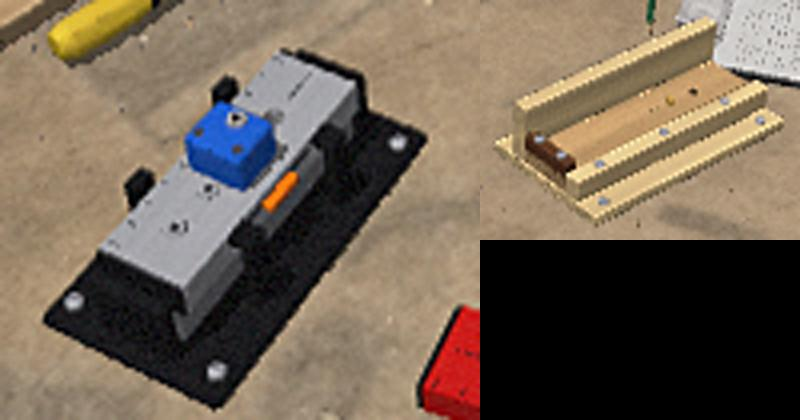

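Call:
move_arm:
  plan:
    - {"jaw": 1, "dx": 170, "dy": 420, "dz": 50, "twist": 38}
    - {"jaw": 1, "dx": 170, "dy": 420, "dz": 50, "twist": 38}
    - {"jaw": 1, "dx": 170, "dy": 420, "dz": 50, "twist": 38}
    - {"jaw": 1, "dx": 170, "dy": 420, "dz": 50, "twist": 38}
    - {"jaw": 1, "dx": 170, "dy": 420, "dz": 50, "twist": 38}
    - {"jaw": 1, "dx": 170, "dy": 420, "dz": 50, "twist": 38}
    - {"jaw": 1, "dx": 170, "dy": 420, "dz": 50, "twist": 38}
    - {"jaw": 1, "dx": 170, "dy": 420, "dz": 50, "twist": 38}
    - {"jaw": 1, "dx": 170, "dy": 420, "dz": 50, "twist": 38}
    - {"jaw": 1, "dx": 170, "dy": 420, "dz": 50, "twist": 38}
    - {"jaw": 1, "dx": 170, "dy": 420, "dz": 50, "twist": 38}
    - {"jaw": 1, "dx": 170, "dy": 420, "dz": 50, "twist": 38}
  grip_force: 40

```text
t: 1.85
tool_pos: [0.4195, -0.1208, 0.2827]
ee_rot: [3.14, -0.003, 1.095]
force: [1.1, -0.5, 1.6]
grip_width: 0.0854
grip_force: 0.0
```

Call:
move_arm:
  plan:
    - {"jaw": 1, "dx": 165, "dy": 420, "dz": -10, "twist": 38}
    - {"jaw": 1, "dx": 165, "dy": 420, "dz": -10, "twist": 38}
    - {"jaw": 1, "dx": 165, "dy": 420, "dz": -10, "twist": 38}
    - {"jaw": 1, "dx": 165, "dy": 420, "dz": -10, "twist": 38}
    - {"jaw": 1, "dx": 165, "dy": 420, "dz": -10, "twist": 38}
    - {"jaw": 1, "dx": 165, "dy": 420, "dz": -10, "twist": 38}
    - {"jaw": 1, "dx": 165, "dy": 420, "dz": -10, "twist": 38}
    - {"jaw": 1, "dx": 165, "dy": 420, "dz": -10, "twist": 38}
    - {"jaw": 1, "dx": 165, "dy": 420, "dz": -10, "twist": 38}
    - {"jaw": 1, "dx": 165, "dy": 420, "dz": -10, "twist": 38}
    - {"jaw": 1, "dx": 165, "dy": 420, "dz": -10, "twist": 38}
    - {"jaw": 1, "dx": 165, "dy": 420, "dz": -10, "twist": 38}

```text
t: 2.85
tool_pos: [0.5824, 0.2987, 0.2683]
ee_rot: [-3.139, -0.001, 1.756]
force: [0.7, -0.5, -0.6]
grip_width: 0.0853
grip_force: 0.0
```

Run:
```python
from h import *
s=bot.state();print(s['t'],s['tool_pos'],s['ee_rot'],s['force'])
p=imaging.get_image('wrist');print(p['eye'],p['attitude'],p['k1'])
for t in ("guide_grip","button_face","dock"):
    print(t,[(np.round(b['location'],3).tolist(),round(b['score'],2)) for b in imaging.boxes_of(t,p)])
save(p,'d.png')
import pickle;pickle.dump(p,open('d.pkl','wb'))
```

```text
2.85 [0.58242066 0.29865187 0.26830916] [-3.13871697e+00 -1.39416004e-03  1.75560731e+00] [ 0.68179203 -0.5435039  -0.61439801]
[0.57040756 0.36425332 0.41069655] [2.87246308 0.00334596 0.18368737] -0.025337297977549106
guide_grip [([0.592, 0.306, 0.06], 0.8), ([0.367, 0.292, 0.03], 0.66)]
button_face [([0.557, 0.295, 0.059], 0.73), ([0.36, 0.246, 0.017], 0.71)]
dock [([0.576, 0.324, 0.009], 0.66)]
```

View pics/d.png

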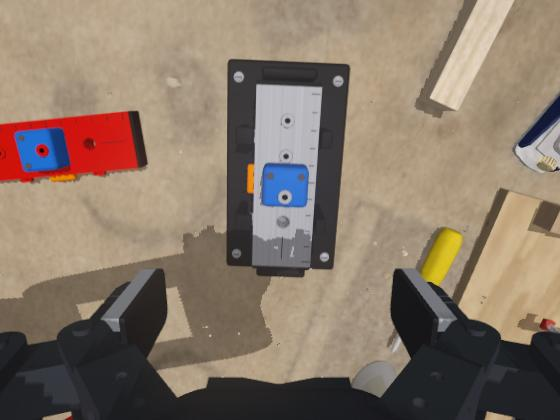

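Run:
```python
from h import *
import pickle;p=pickle.load(open('d.pkl','rb'))
for n,z,L in [('screw',.011,[(239,77),(338,81),(236,254),(324,258)]),('plate',.062,[(257,85),(322,87),(252,263),(311,267)]),('base',.01,[(229,61),(349,65),(227,266),(333,269)])]:
    X=np.array([onz(p,*q,z) for q in L])[:,:2]
    print(n,X.round(4).tolist(),X.mean(0).round(4),[np.degrees(np.arctan2(*(d*[-1,1]))).round(2) for d in (X[0]-X[2],X[1]-X[3])],[np.degrees(np.arctan2(d[1],d[0])).round(2) for d in (X[1]-X[0],X[3]-X[2])])
h=cv2.cvtColor(p['pixels'],cv2.COLOR_RGB2HSV);m=cv2.inRange(h,(105,120,90),(125,255,255));m[:,:200]=0;m[:,350:]=0;m[:100]=0;m[240:]=0
c=max(cv2.findContours(m,0,1)[0],key=cv2.contourArea)
X=np.array([onz(p,*q[0],.09)[:2] for q in c],np.float32)
print(cv2.minAreaRect(X*1000))
m=cv2.inRange(h,(8,150,120),(22,255,255));ys,xs=np.nonzero(m[140:220,235:270]);print(xs.mean()+235,ys.mean()+140,onz(p,xs.min()+235,ys.mean()+140,.0565))
```

```text
screw [[0.5251, 0.3844], [0.6236, 0.3988], [0.5514, 0.1957], [0.6506, 0.2093]] [0.5876 0.297 ] [np.float64(7.94), np.float64(8.11)] [np.float64(8.33), np.float64(7.81)]
plate [[0.5475, 0.378], [0.6041, 0.3869], [0.571, 0.2106], [0.6297, 0.2172]] [0.588  0.2982] [np.float64(7.98), np.float64(8.58)] [np.float64(8.86), np.float64(6.41)]
base [[0.5127, 0.3976], [0.6311, 0.4158], [0.5434, 0.1787], [0.6639, 0.1975]] [0.5878 0.2974] [np.float64(7.98), np.float64(8.53)] [np.float64(8.73), np.float64(8.85)]
((586.8287353515625, 299.869140625), (38.88726806640625, 37.309322357177734), 8.157501220703125)
249.96428571428572 178.09183673469389 [0.55198756 0.29329699 0.0565    ]
```

Call:
move_arm:
  plan:
    - {"jaw": 1, "dx": 5, "dy": -1, "dz": -40, "twist": -2.5}
    - {"jaw": 1, "dx": 5, "dy": -1, "dz": -80, "twist": -2.5}
    - {"jaw": 1, "dx": 5, "dy": -1, "dz": -120, "twist": -2.5}
    - {"jaw": 1, "dx": 5, "dy": -1, "dz": -160, "twist": -2.5}
    - {"jaw": 1, "dx": 5, "dy": -1, "dz": -160, "twist": -2.5}
    - {"jaw": 1, "dx": 5, "dy": -1, "dz": -160, "twist": -2.5}
    - {"jaw": 1, "dx": 5, "dy": -1, "dz": -160, "twist": -2.5}

```text
t: 3.63
tool_pos: [0.5888, 0.292, 0.1147]
ee_rot: [3.138, -0.001, 1.707]
force: [0.4, 0.6, 1.6]
grip_width: 0.0853
grip_force: 0.0
```

Run:
```python
from h import *
s=bot.state();print(s['t'],s['tool_pos'],s['ee_rot'],s['force'])
p=imaging.get_image('wrist');print(p['eye'],p['attitude'],bot.state()['tool_pos'])
save(p,'e.png')
```

```text
3.6333 [0.58882711 0.29198774 0.11470238] [ 3.13812528e+00 -7.94868081e-04  1.70654134e+00] [0.40542948 0.57127372 1.58260405]
[0.57914963 0.35808815 0.25705069] [ 2.87183543 -0.00299915  0.13466312] [0.58968089 0.29258471 0.11591339]
```

View pics/e.png

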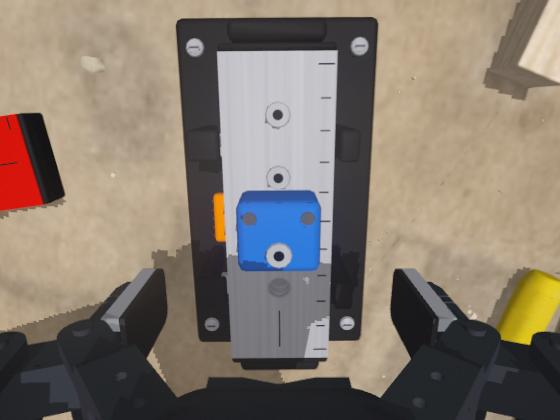

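Call:
move_arm:
  plan:
    - {"jaw": 1, "dx": -1.5, "dy": 5.5, "dz": -10}
    - {"jaw": 1, "dx": -1.5, "dy": 5.5, "dz": -35}
    - {"jaw": 1, "dx": -1.5, "dy": 5.5, "dz": -60}
    - {"jaw": 1, "dx": -1.5, "dy": 5.5, "dz": -85}
    - {"jaw": 1, "dx": -1.5, "dy": 5.5, "dz": -85}
    - {"jaw": 1, "dx": -1.5, "dy": 5.5, "dz": -85}
    - {"jaw": 1, "dx": -1.5, "dy": 5.5, "dz": -85}

```text
validation failed for argument at $.pl...
```

Call:
move_arm:
  plan:
    - {"jaw": 0.6, "dz": 0}
    - {"jaw": 0.6, "dz": 0}
    - {"jaw": 0.6, "dz": 0}
    - {"jaw": 0.5, "dz": 0}
    - {"jaw": 0.5, "dz": 0}
    - {"jaw": 0.5, "dz": 0}
    - {"jaw": 0.5, "dz": 0}
  grip_force: 40

```text
validation failed for argument at $.pl...
```

Call:
move_arm:
  plan:
    - {"jaw": 1, "dx": -1.5, "dy": 5.5, "dz": -10, "twist": 0}
    - {"jaw": 1, "dx": -1.5, "dy": 5.5, "dz": -35, "twist": 0}
    - {"jaw": 1, "dx": -1.5, "dy": 5.5, "dz": -60, "twist": 0}
    - {"jaw": 1, "dx": -1.5, "dy": 5.5, "dz": -85, "twist": 0}
    - {"jaw": 1, "dx": -1.5, "dy": 5.5, "dz": -85, "twist": 0}
    - {"jaw": 1, "dx": -1.5, "dy": 5.5, "dz": -85, "twist": 0}
    - {"jaw": 1, "dx": -1.5, "dy": 5.5, "dz": -85, "twist": 0}

```text
t: 4.27
tool_pos: [0.5873, 0.2987, 0.0289]
ee_rot: [3.138, -0.001, 1.708]
force: [0.9, 0.6, 0.9]
grip_width: 0.0858
grip_force: 0.0
```

Call:
move_arm:
  plan:
    - {"jaw": 0.6, "dx": 0, "dy": 0, "dz": 0, "twist": 0}
    - {"jaw": 0.6, "dx": 0, "dy": 0, "dz": 0, "twist": 0}
    - {"jaw": 0.4, "dx": 0, "dy": 0, "dz": 0, "twist": 0}
    - {"jaw": 0.4, "dx": 0, "dy": 0, "dz": 0, "twist": 0}
    - {"jaw": 0.2, "dx": 0, "dy": 0, "dz": 0, "twist": 0}
    - {"jaw": 0.2, "dx": 0, "dy": 0, "dz": 0, "twist": 0}
    - {"jaw": 0, "dx": 0, "dy": 0, "dz": 0, "twist": 0}
    - {"jaw": 0, "dx": 0, "dy": 0, "dz": 0, "twist": 0}
  grip_force: 40

```text
t: 4.93
tool_pos: [0.5883, 0.2988, 0.0297]
ee_rot: [3.136, -0.001, 1.708]
force: [1.1, -0.3, 6.7]
grip_width: 0.0579
grip_force: 44.8
```

Call:
move_arm:
  plan:
    - {"jaw": 0, "dx": 0, "dy": 0, "dz": 4, "twist": 0}
    - {"jaw": 0, "dx": 0, "dy": 0, "dz": 8, "twist": 0}
    - {"jaw": 0, "dx": 0, "dy": 0, "dz": 12, "twist": 0}
    - {"jaw": 0, "dx": 0, "dy": 0, "dz": 18, "twist": 0}
    - {"jaw": 0, "dx": 0, "dy": 0, "dz": 25, "twist": 0}
    - {"jaw": 0, "dx": 0, "dy": 0, "dz": 25, "twist": 0}

```text
t: 5.43
tool_pos: [0.5869, 0.2981, 0.0531]
ee_rot: [3.139, -0.0, 1.707]
force: [0.2, 0.3, -4.1]
grip_width: 0.0579
grip_force: 46.3
```

Call:
move_arm:
  plan:
    - {"jaw": 0, "dx": 0, "dy": 0, "dz": 25, "twist": 0}
    - {"jaw": 0, "dx": 0, "dy": 0, "dz": 50, "twist": 0}
    - {"jaw": 0, "dx": 0, "dy": 0, "dz": 70, "twist": 0}
    - {"jaw": 0, "dx": 0, "dy": 0, "dz": 80, "twist": 0}
    - {"jaw": 0, "dx": 0, "dy": 0, "dz": 80, "twist": 0}
    - {"jaw": 0, "dx": -8, "dy": -30, "dz": 80, "twist": -3}
    - {"jaw": 0, "dx": -16, "dy": -60, "dz": 80, "twist": -6}
    - {"jaw": 0, "dx": -24, "dy": -90, "dz": 80, "twist": -9}
    - {"jaw": 0, "dx": -32, "dy": -120, "dz": 80, "twist": -12}
    - {"jaw": 0, "dx": -40, "dy": -150, "dz": 80, "twist": -15}
    - {"jaw": 0, "dx": -48, "dy": -180, "dz": 80, "twist": -18}
    - {"jaw": 0, "dx": -56, "dy": -210, "dz": 80, "twist": -21}

```text
t: 6.43
tool_pos: [0.5277, 0.0865, 0.129]
ee_rot: [-3.138, 0.001, 1.339]
force: [1.4, -1.0, -4.4]
grip_width: 0.0579
grip_force: 52.2
```

Call:
move_arm:
  plan:
    - {"jaw": 0, "dx": -5, "dy": -25, "dz": 0, "twist": 0}
    - {"jaw": 0, "dx": -10, "dy": -45, "dz": -20, "twist": 0}
    - {"jaw": 0, "dx": -10, "dy": -45, "dz": -45, "twist": 0}
    - {"jaw": 0, "dx": -10, "dy": -45, "dz": -70, "twist": 0}
    - {"jaw": 0, "dx": -10, "dy": -45, "dz": -90, "twist": 0}
    - {"jaw": 0, "dx": -10, "dy": -45, "dz": -105, "twist": 0}
    - {"jaw": 0, "dx": -10, "dy": -45, "dz": -115, "twist": 0}
    - {"jaw": 0, "dx": -10, "dy": -45, "dz": -122, "twist": 0}
    - {"jaw": 0, "dx": -10, "dy": -45, "dz": -125, "twist": 0}
    - {"jaw": 0, "dx": -10, "dy": -45, "dz": -125, "twist": 0}

```text
t: 7.27
tool_pos: [0.5193, 0.0429, 0.0056]
ee_rot: [-3.14, 0.0, 1.341]
force: [-0.1, 0.1, -4.1]
grip_width: 0.0575
grip_force: 52.2
```

Call:
move_arm:
  plan:
    - {"jaw": 0, "dx": 0, "dy": 0, "dz": -1.5, "twist": 0}
    - {"jaw": 0, "dx": 0, "dy": 0, "dz": -3, "twist": 0}
    - {"jaw": 0, "dx": 0, "dy": 0, "dz": -4.5, "twist": 0}
    - {"jaw": 0, "dx": 0, "dy": 0, "dz": -4.5, "twist": 0}

```text
t: 7.6
tool_pos: [0.5201, 0.0429, 0.0021]
ee_rot: [3.141, -0.0, 1.341]
force: [0.1, 0.3, -4.3]
grip_width: 0.0575
grip_force: 52.2
```

Run:
```python
from h import *
s=bot.state();print(s['t'],s['tool_pos'],s['ee_rot'],s['force'])
p=imaging.get_image('side');q=proj(p,[.519,.043,.03])[0];print(q)
u,v=q.astype(int);a=p['pixels'][v-50:v+50,u-65:u+65,::-1]
w=imaging.get_image('wrist')
o=np.zeros((420,800,3),np.uint8);o[:280,:364]=cv2.resize(a,(364,280),interpolation=2);o[:327,364:]=cv2.resize(w['pixels'][:,:,::-1],(436,327));cv2.imwrite('pics/f.png',o)
```

```text
7.6 [0.5201135  0.0428558  0.00211101] [ 3.14089853e+00 -1.26872638e-04  1.34115908e+00] [ 0.14741169  0.32913892 -4.27117888]
[285.08960892 235.84084856]
```

View pics/f.png

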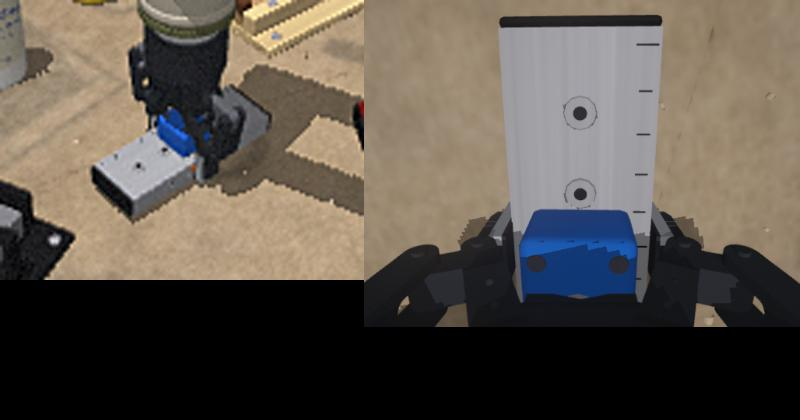

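Call:
move_arm:
  plan:
    - {"jaw": 0, "dx": 0, "dy": 0, "dz": -1, "twist": 0}
    - {"jaw": 0, "dx": 0, "dy": 0, "dz": -2, "twist": 0}
    - {"jaw": 0, "dx": 0, "dy": 0, "dz": -3, "twist": 0}
    - {"jaw": 0, "dx": 0, "dy": 0, "dz": -3, "twist": 0}

```text
t: 8.03
tool_pos: [0.5196, 0.0428, -0.0015]
ee_rot: [-3.141, 0.0, 1.341]
force: [-0.9, 0.2, -4.5]
grip_width: 0.0577
grip_force: 52.2
```

Call:
move_arm:
  plan:
    - {"jaw": 0, "dx": 0, "dy": 0, "dz": -1, "twist": 0}
    - {"jaw": 0, "dx": 0, "dy": 0, "dz": -2, "twist": 0}
    - {"jaw": 0, "dx": 0, "dy": 0, "dz": -2, "twist": 0}

```text
t: 8.28
tool_pos: [0.5197, 0.0428, -0.0035]
ee_rot: [-3.141, 0.0, 1.341]
force: [-0.7, 0.3, -4.0]
grip_width: 0.0575
grip_force: 52.2
```

Call:
move_arm:
  plan:
    - {"jaw": 0, "dx": 0, "dy": 0, "dz": -1, "twist": 0}
    - {"jaw": 0, "dx": 0, "dy": 0, "dz": -2, "twist": 0}
    - {"jaw": 0, "dx": 0, "dy": 0, "dz": -2, "twist": 0}

```text
t: 8.53
tool_pos: [0.52, 0.0428, -0.0044]
ee_rot: [3.142, 0.0, 1.341]
force: [-4.2, -0.5, 5.6]
grip_width: 0.0579
grip_force: 58.8
```

Call:
move_arm:
  plan:
    - {"jaw": 0, "dx": 0, "dy": 0, "dz": 1, "twist": 0}
    - {"jaw": 0.75, "dx": 0, "dy": 0, "dz": 1, "twist": 0}
    - {"jaw": 0.85, "dx": 0, "dy": 0, "dz": 1, "twist": 0}
    - {"jaw": 0.9, "dx": 0, "dy": 0, "dz": 2, "twist": 0}
    - {"jaw": 1, "dx": 0, "dy": 0, "dz": 3, "twist": 0}
    - {"jaw": 1, "dx": 0, "dy": 0, "dz": 3, "twist": 0}
    - {"jaw": 1, "dx": 0, "dy": 0, "dz": 3, "twist": 0}
    - {"jaw": 1, "dx": 0, "dy": 0, "dz": 3, "twist": 0}
    - {"jaw": 1, "dx": 0, "dy": 0, "dz": 3, "twist": 0}
    - {"jaw": 1, "dx": 0, "dy": 0, "dz": 3, "twist": 0}

```text
t: 9.37
tool_pos: [0.5198, 0.0428, -0.0022]
ee_rot: [-3.142, -0.0, 1.341]
force: [-0.1, -0.2, -0.7]
grip_width: 0.0851
grip_force: 0.0
```

Call:
move_arm:
  plan:
    - {"jaw": 1, "dx": 0, "dy": 0, "dz": 15, "twist": 0}
    - {"jaw": 1, "dx": 0, "dy": 0, "dz": 40, "twist": 0}
    - {"jaw": 1, "dx": 0, "dy": 0, "dz": 80, "twist": 0}
    - {"jaw": 1, "dx": 0, "dy": 0, "dz": 120, "twist": -7}
    - {"jaw": 1, "dx": 0, "dy": 0, "dz": 160, "twist": -14}
    - {"jaw": 1, "dx": 0, "dy": 0, "dz": 170, "twist": -21}
    - {"jaw": 1, "dx": 0, "dy": 0, "dz": 170, "twist": -28}
    - {"jaw": 1, "dx": 0, "dy": 0, "dz": 170, "twist": -35}
    - {"jaw": 1, "dx": 0, "dy": 0, "dz": 170, "twist": -42}
    - {"jaw": 1, "dx": 0, "dy": 0, "dz": 170, "twist": -49}
    - {"jaw": 1, "dx": 0, "dy": 0, "dz": 170, "twist": -56}
    - {"jaw": 1, "dx": 0, "dy": 0, "dz": 170, "twist": -63}

```text
t: 10.37
tool_pos: [0.5197, 0.0429, 0.1677]
ee_rot: [-3.142, 0.0, 0.236]
force: [-0.8, -0.1, 0.4]
grip_width: 0.0856
grip_force: 0.0
```

Call:
move_arm:
  plan:
    - {"jaw": 1, "dx": 0, "dy": 0, "dz": 0, "twist": -7}
    - {"jaw": 1, "dx": 0, "dy": 0, "dz": 0, "twist": -14}
    - {"jaw": 1, "dx": 0, "dy": 0, "dz": 0, "twist": -21}
    - {"jaw": 1, "dx": 0, "dy": 0, "dz": 0, "twist": -27}
    - {"jaw": 1, "dx": 0, "dy": 0, "dz": 0, "twist": -27}
    - {"jaw": 1, "dx": 0, "dy": 0, "dz": 0, "twist": -27}
    - {"jaw": 1, "dx": 0, "dy": 0, "dz": 0, "twist": -27}

```text
t: 10.95
tool_pos: [0.5197, 0.0428, 0.1677]
ee_rot: [3.142, 0.0, -0.226]
force: [1.0, 0.4, -0.1]
grip_width: 0.0854
grip_force: 0.0
```

Run:
```python
from h import *
s=bot.state();print(s['t'],s['tool_pos'],s['ee_rot'],s['force'])
p=imaging.get_image('wrist');print(p['eye'],p['attitude'])
save(p,'g.png')
import pickle;pickle.dump(p,open('g.pkl','wb'))
```

```text
10.95 [0.51974405 0.04280774 0.16771025] [ 3.14153962e+00  1.20733374e-04 -2.26096245e-01] [ 1.02922351  0.44824813 -0.06129326]
[0.58557685 0.0269938  0.31003518] [ 2.87087441e+00 -4.15333456e-04 -1.79797739e+00]
```

View pics/g.png

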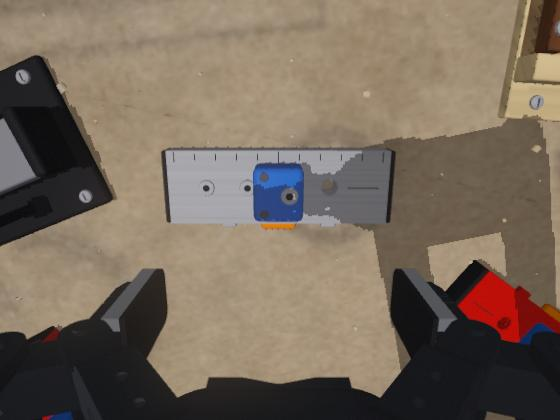

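Run:
```python
from h import *
import pickle;p=pickle.load(open('g.pkl','rb'))
X=np.array([onz(p,*q,.022) for q in [(167,149),(394,151),(163,222),(391,224)]])[:,:2]
print(X.round(4).tolist(),X.mean(0))
d=X[0]+X[2]-X[1]-X[3];print(np.degrees(np.arctan2(-d[0],d[1])))
h=cv2.cvtColor(p['pixels'],cv2.COLOR_RGB2HSV);m=cv2.inRange(h,(105,120,60),(125,255,255));m[:,:230]=0;m[:,320:]=0;m[:150]=0;m[240:]=0
c=max(cv2.findContours(m,0,1)[0],key=cv2.contourArea);print(cv2.boundingRect(c))
print(cv2.minAreaRect(np.array([onz(p,*q[0],.05)[:2] for q in c],np.float32)*1000))
print('hole',[onz(p,u,v,.022).round(4) for u,v in [(328,185),(206,188),(248,188)]])
```

```text
[[0.5734, 0.1165], [0.5331, -0.0512], [0.5186, 0.1371], [0.4759, -0.0404]] [0.52526657 0.04051301]
-13.535144720797367
(253, 164, 51, 57)
((527.6510009765625, 40.65727233886719), (34.979766845703125, 40.471466064453125), 76.97642517089844)
hole [array([0.5185, 0.0028, 0.022 ]), array([0.5376, 0.0959, 0.022 ]), array([0.5302, 0.064 , 0.022 ])]
```

Call:
move_arm:
  plan:
    - {"jaw": 1, "dx": 0, "dy": -40, "dz": 40, "twist": 0}
    - {"jaw": 1, "dx": 10, "dy": -80, "dz": 60, "twist": 0}
    - {"jaw": 1, "dx": 20, "dy": -120, "dz": 80, "twist": 0}
    - {"jaw": 1, "dx": 20, "dy": -160, "dz": 90, "twist": 0}
    - {"jaw": 1, "dx": 20, "dy": -200, "dz": 90, "twist": 0}
    - {"jaw": 1, "dx": 20, "dy": -240, "dz": 90, "twist": 0}
    - {"jaw": 1, "dx": 20, "dy": -280, "dz": 90, "twist": 0}
    - {"jaw": 1, "dx": 20, "dy": -310, "dz": 90, "twist": 0}
    - {"jaw": 1, "dx": 20, "dy": -310, "dz": 90, "twist": 0}
    - {"jaw": 1, "dx": 20, "dy": -310, "dz": 90, "twist": 0}
    - {"jaw": 1, "dx": 20, "dy": -310, "dz": 90, "twist": 0}

```text
t: 11.92
tool_pos: [0.5396, -0.2672, 0.2574]
ee_rot: [-3.141, 0.001, -0.23]
force: [0.8, 0.7, -0.1]
grip_width: 0.0855
grip_force: 0.0
```

Run:
```python
from h import *
s=bot.state();print(s['t'],s['tool_pos'],s['ee_rot'],s['force'])
p=imaging.get_image('wrist');print(p['eye'],p['attitude'])
for t in ("fixture","stile_top"):
  try: print(t,[(np.round(b['location'],3).tolist(),round(b['score'],2)) for b in imaging.boxes_of(t,p)])
  except Exception as e: print(e)
save(p,'i.png')
import pickle;pickle.dump(p,open('i.pkl','wb'))
```

```text
11.9167 [ 0.53959606 -0.26718577  0.25742418] [-3.14086443e+00  6.69244915e-04 -2.29524126e-01] [ 0.75422062  0.67990327 -0.13412176]
[ 0.60543222 -0.28336576  0.39967686] [ 2.87030736e+00  3.41050706e-04 -1.80143437e+00]
fixture [([0.585, -0.281, 0.031], 0.92)]
stile_top [([0.583, -0.286, 0.029], 0.81)]
```

View pics/i.png

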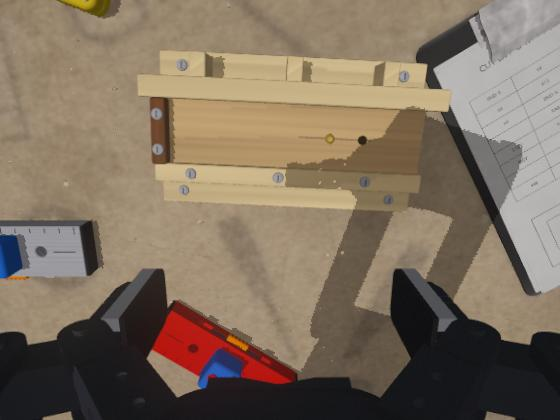

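Run:
```python
from h import *
import pickle;p=pickle.load(open('i.pkl','rb'))
def f(n,z,L):
    X=np.array([onz(p,*q,z) for q in L])[:,:2];d=X[0]-X[1];print(n,X.round(4).tolist(),np.degrees(np.arctan2(-d[0],d[1])).round(2));return X
a=f('fence',.075,[(138,96),(450,110)]);b=f('rail',.037,[(155,165),(419,177)])
c=f('stop',.046,[(169,97),(166,163)]);
pin=f('pin',.035,[(330,139),(361,140)])[0]
f('screws rail',.037,[(190,174),(365,182)])
for y in (-13.5,-14,-14.5):
    A=np.radians(y);ex=np.array([np.cos(A),np.sin(A)]);ey=np.array([-ex[1],ex[0]])
    print(y,'fence x',(a@ex).round(4),'rail',(b@ex).round(4),'stop y',(c@ey).round(4),'pin',(pin@ex).round(4),(pin@ey).round(4))
cv2.imwrite('pics/j.png',cv2.resize(p['pixels'][40:220,130:460,::-1],(792,432),interpolation=2))
```

```text
fence [[0.6393, -0.1718], [0.5691, -0.4221]] -15.66
rail [[0.5784, -0.1542], [0.5083, -0.4014]] -15.83
stop [[0.6349, -0.1889], [0.5785, -0.1682]] -110.18
pin [[0.5637, -0.3239], [0.5561, -0.3526]] -14.94
screws rail [[0.5621, -0.1848], [0.5154, -0.349]] -15.87
-13.5 fence x [0.6617 0.6519] rail [0.5984 0.588 ] stop y [-0.0355 -0.0285] pin 0.6238 -0.1834
-14 fence x [0.6619 0.6543] rail [0.5985 0.5903] stop y [-0.0297 -0.0232] pin 0.6253 -0.1779
-14.5 fence x [0.662  0.6567] rail [0.5986 0.5926] stop y [-0.0239 -0.018 ] pin 0.6269 -0.1725
```

View pics/j.png

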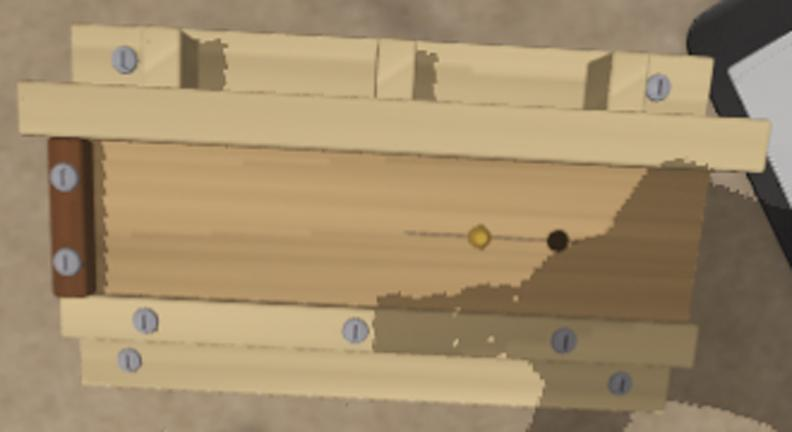

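Call:
move_arm:
  plan:
    - {"jaw": 1, "dx": -13, "dy": 40, "dz": 0, "twist": 0}
    - {"jaw": 1, "dx": -13, "dy": 80, "dz": 0, "twist": 0}
    - {"jaw": 1, "dx": -13, "dy": 120, "dz": 0, "twist": 0}
    - {"jaw": 1, "dx": -13, "dy": 160, "dz": -20, "twist": 0}
    - {"jaw": 1, "dx": -13, "dy": 200, "dz": -40, "twist": 0}
    - {"jaw": 1, "dx": -13, "dy": 235, "dz": -60, "twist": -0.4}
    - {"jaw": 1, "dx": -13, "dy": 270, "dz": -80, "twist": -0.4}
    - {"jaw": 0.8, "dx": -13, "dy": 308, "dz": -100, "twist": -0.4}
    - {"jaw": 0.8, "dx": -13, "dy": 308, "dz": -130, "twist": -0.4}
    - {"jaw": 0.8, "dx": -13, "dy": 308, "dz": -150, "twist": -0.4}
    - {"jaw": 0.8, "dx": -13, "dy": 308, "dz": -150, "twist": -0.4}
    - {"jaw": 0.8, "dx": -13, "dy": 308, "dz": -150, "twist": -0.4}

```text
t: 13.07
tool_pos: [0.5255, 0.042, 0.1071]
ee_rot: [3.141, 0.002, -0.234]
force: [0.7, -0.5, 0.4]
grip_width: 0.0683
grip_force: 0.0
```

Call:
move_arm:
  plan:
    - {"jaw": 0.8, "dx": 0.5, "dy": -1, "dz": -30, "twist": 0}
    - {"jaw": 0.8, "dx": 0.5, "dy": -1, "dz": -55, "twist": 0}
    - {"jaw": 0.8, "dx": 0.5, "dy": -1, "dz": -72, "twist": 0}
    - {"jaw": 0.7, "dx": 0.5, "dy": -1, "dz": -80, "twist": 0}
    - {"jaw": 0.6, "dx": 0.5, "dy": -1, "dz": -80, "twist": 0}
    - {"jaw": 0.5, "dx": 0.5, "dy": -1, "dz": -80, "twist": 0}
    - {"jaw": 0.3, "dx": 0.5, "dy": -1, "dz": -80, "twist": 0}
    - {"jaw": 0.1, "dx": 0.5, "dy": -1, "dz": -80, "twist": 0}
    - {"jaw": 0, "dx": 0.5, "dy": -1, "dz": -80, "twist": 0}
    - {"jaw": 0, "dx": 0.5, "dy": -1, "dz": -80, "twist": 0}
    - {"jaw": 0, "dx": 0.5, "dy": -1, "dz": -80, "twist": 0}
    - {"jaw": 0, "dx": 0.5, "dy": -1, "dz": -80, "twist": 0}
  grip_force: 40

```text
t: 14.07
tool_pos: [0.5294, 0.0399, 0.0304]
ee_rot: [-3.141, -0.004, -0.237]
force: [-1.5, 0.4, 6.4]
grip_width: 0.0346
grip_force: 42.2
```

Call:
move_arm:
  plan:
    - {"jaw": 0, "dx": 0, "dy": 0, "dz": 10, "twist": 0}
    - {"jaw": 0, "dx": 0, "dy": 0, "dz": 30, "twist": 0}
    - {"jaw": 0, "dx": 0, "dy": 0, "dz": 60, "twist": 0}
    - {"jaw": 0, "dx": 0, "dy": 0, "dz": 90, "twist": 0}
    - {"jaw": 0, "dx": 5, "dy": -35, "dz": 110, "twist": -1}
    - {"jaw": 0, "dx": 10, "dy": -70, "dz": 110, "twist": -2}
    - {"jaw": 0, "dx": 20, "dy": -110, "dz": 110, "twist": -2.3}
    - {"jaw": 0, "dx": 30, "dy": -150, "dz": 110, "twist": -2.3}
    - {"jaw": 0, "dx": 36, "dy": -190, "dz": 110, "twist": -2.3}
    - {"jaw": 0, "dx": 42, "dy": -225, "dz": 110, "twist": -2.3}
    - {"jaw": 0, "dx": 45, "dy": -260, "dz": 110, "twist": -2.3}
    - {"jaw": 0, "dx": 45, "dy": -290, "dz": 110, "twist": -2.3}

```text
t: 15.07
tool_pos: [0.572, -0.2527, 0.1383]
ee_rot: [3.141, 0.0, -0.278]
force: [0.1, -0.1, -4.4]
grip_width: 0.0351
grip_force: 41.4
```

Call:
move_arm:
  plan:
    - {"jaw": 0, "dx": 0, "dy": -20, "dz": 0, "twist": 0}
    - {"jaw": 0, "dx": 0, "dy": -35, "dz": 0, "twist": 0}
    - {"jaw": 0, "dx": 0, "dy": -35, "dz": 0, "twist": 0}
    - {"jaw": 0, "dx": 0, "dy": -35, "dz": 0, "twist": 0}
    - {"jaw": 0, "dx": 0, "dy": -35, "dz": 0, "twist": 0}

```text
t: 15.48
tool_pos: [0.5722, -0.2841, 0.1377]
ee_rot: [-3.141, 0.001, -0.276]
force: [0.1, 0.6, -5.0]
grip_width: 0.0351
grip_force: 41.5
```

Run:
```python
from h import *
s=bot.state();print(s['t'],s['tool_pos'],s['ee_rot'],s['force'])
p=imaging.get_image('wrist');print(p['eye'],p['attitude'])
o=np.zeros((420,800,3),np.uint8);o[:,:560]=p['pixels'][:,:,::-1]
q=imaging.get_image('side');u,v=proj(q,[.574,-.285,.07])[0].astype(int)
o[:240,560:]=cv2.resize(q['pixels'][v-50:v+50,u-50:u+50,::-1],(240,240),interpolation=2)
cv2.imwrite('pics/k.png',o)
import pickle;pickle.dump(p,open('k.pkl','wb'))
```

```text
15.4833 [ 0.57219517 -0.2841127   0.13774005] [-3.14086867e+00  7.37392987e-04 -2.76401191e-01] [ 0.13542754  0.63416018 -5.00455029]
[ 0.63723529 -0.30335594  0.27999327] [ 2.87024657e+00  3.40690720e-04 -1.84827538e+00]
```

View pics/k.png

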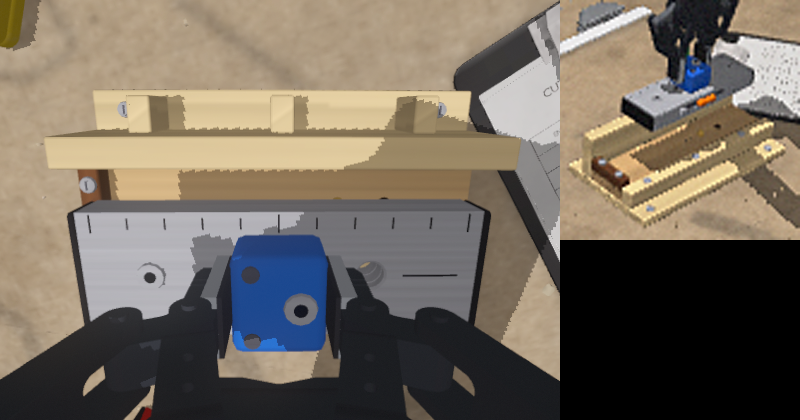

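Run:
```python
from h import *
import pickle;p=pickle.load(open('k.pkl','rb'))
A=np.radians(-15.8);ex=np.array([np.cos(A),np.sin(A)]);ey=np.array([-ex[1],ex[0]])
for n,z,L in [('top',.130,[(72,213),(489,210)]),('bot',.108,[(80,202),(475,200)]),('fence',.075,[(46,168),(518,168)]),('hole',.13,[(370,273),(151,276)])]:
    X=np.array([onz(p,*q,z) for q in L])[:,:2];d=X[0]-X[1];print(n,(X@ex).round(4),(X@ey).round(4),np.degrees(np.arctan2(-d[0],d[1])).round(2))
t=bot.state()['tool_pos'][:2];print(t@ex,t@ey)
```

```text
top [0.6528 0.6538] [-0.0323 -0.2057] -15.46
bot [0.6519 0.6526] [-0.0244 -0.2111] -15.59
fence [0.6629 0.6625] [ 0.01   -0.2505] -15.89
hole [0.6256 0.6243] [-0.1579 -0.0628] 164.99
0.6280519476881671 -0.11718272658653489
```

Call:
move_arm:
  plan:
    - {"jaw": 0, "dx": 4, "dy": -1, "dz": -10, "twist": -0.3}
    - {"jaw": 0, "dx": 5, "dy": -1.4, "dz": -35, "twist": -0.3}
    - {"jaw": 0, "dx": 5, "dy": -1.4, "dz": -50, "twist": -0.3}
    - {"jaw": 0, "dx": 5, "dy": -1.4, "dz": -63, "twist": -0.3}
    - {"jaw": 0, "dx": 5, "dy": -1.4, "dz": -63, "twist": -0.3}
    - {"jaw": 0, "dx": 5, "dy": -1.4, "dz": -63, "twist": -0.3}
    - {"jaw": 0, "dx": 5, "dy": -1.4, "dz": -63, "twist": -0.3}

```text
t: 16.17
tool_pos: [0.5715, -0.2847, 0.0764]
ee_rot: [-3.142, 0.013, -0.282]
force: [-44.0, 14.0, 36.5]
grip_width: 0.0349
grip_force: 72.6
```

Call:
move_arm:
  plan:
    - {"jaw": 0, "dx": 1, "dy": -0.3, "dz": 0, "twist": 0}
    - {"jaw": 0, "dx": 1, "dy": -0.3, "dz": 0, "twist": 0}
    - {"jaw": 0, "dx": 2, "dy": -0.6, "dz": 0, "twist": 0}
    - {"jaw": 0, "dx": 2, "dy": -0.6, "dz": 0, "twist": 0}
    - {"jaw": 0, "dx": 2, "dy": -0.6, "dz": 0, "twist": 0}

```text
t: 16.58
tool_pos: [0.5716, -0.2847, 0.0761]
ee_rot: [-3.141, 0.018, -0.282]
force: [-53.0, 15.4, 43.2]
grip_width: 0.0347
grip_force: 76.3
```

Run:
```python
from h import *
s=bot.state();print({k:np.round(v,4).tolist() for k,v in s.items()})
p=imaging.get_image('wrist');import pickle;pickle.dump(p,open('l.pkl','wb'))
A=np.radians(-15.8);ex=np.array([np.cos(A),np.sin(A)]);ey=np.array([-ex[1],ex[0]])
for n in ('k.pkl','l.pkl'):
    p=pickle.load(open(n,'rb'));print(n,p['eye'],p['attitude'])
    for c in (150,230,400):
        print(c,' '.join('%d:%d,%d,%d'%(r,*p['pixels'][r,c]) for r in range(120,260,4)))
```

```text
{'t': 16.5833, 'joints': [-0.5399, 0.3666, 1.5031, -0.0044, 1.2894, 1.3138], 'joint_vel': [-0.0014, -0.0023, 0.0001, 0.0004, 0.0001, 0.0007], 'joint_torque': [5.7304, -49.666, -55.1836, 4.3205, -18.5852, 0.0667], 'tool_pos': [0.5716, -0.2847, 0.0761], 'ee_rot': [-3.1412, 0.018, -0.2817], 'force': [-52.9969, 15.4348, 43.1606], 'moment': [2.5248, 8.0453, 0.0499], 'grip_force': 76.2628, 'grip_width': 0.0347}
k.pkl [ 0.63723529 -0.30335594  0.27999327] [ 2.87024657e+00  3.40690720e-04 -1.84827538e+00]
150 120:164,144,108 124:177,157,119 128:188,167,127 132:141,122,91 136:160,141,105 140:220,198,155 144:219,198,155 148:221,199,155 152:221,199,157 156:222,200,157 160:223,201,157 164:224,202,158 168:203,180,137 172:208,177,129 176:211,180,132 180:215,184,135 184:211,180,132 188:212,181,134 192:216,184,136 196:213,182,134 200:149,131,112 204:101,98,98 208:103,99,100 212:149,147,151 216:184,183,188 220:182,182,187 224:180,179,183 228:181,180,186 232:181,181,185 236:181,181,186 240:180,179,184 244:179,178,184 248:183,181,187 252:185,184,190 256:185,184,189
230 120:223,201,157 124:226,204,161 1
[... 2098 characters left out ...]
62,167 220:165,163,168 224:162,161,166 228:162,161,166 232:162,161,165 236:160,160,165 240:160,158,165 244:159,158,164 248:142,141,146 252:113,112,116 256:67,66,70
400 120:146,126,94 124:145,127,94 128:148,129,95 132:150,131,97 136:125,108,80 140:118,103,75 144:122,106,78 148:133,115,85 152:150,132,97 156:150,130,97 160:149,130,97 164:148,129,97 168:148,129,96 172:148,130,97 176:149,130,97 180:150,132,98 184:150,131,98 188:150,132,99 192:129,118,103 196:110,109,113 200:109,107,111 204:109,109,112 208:108,107,111 212:107,105,110 216:114,112,117 220:115,115,118 224:112,111,116 228:114,113,118 232:114,114,118 236:108,107,110 240:107,107,111 244:110,109,113 248:92,91,94 252:92,90,94 256:94,93,96
```

Call:
move_arm:
  plan:
    - {"jaw": 0, "dx": -4, "dy": 1.1, "dz": 0, "twist": 0}
    - {"jaw": 0, "dx": -8, "dy": 2.2, "dz": 0, "twist": 0}
    - {"jaw": 0, "dx": -8, "dy": 2.2, "dz": 0, "twist": 0}
    - {"jaw": 0, "dx": -8, "dy": 2.2, "dz": 0, "twist": 0}

```text
t: 16.97
tool_pos: [0.5709, -0.2843, 0.075]
ee_rot: [3.141, 0.001, -0.282]
force: [-7.6, 2.0, 5.9]
grip_width: 0.0349
grip_force: 68.5
```

Run:
```python
from h import *
s=bot.state();print({k:np.round(v,4).tolist() for k,v in s.items() if k in('tool_pos','ee_rot','force','moment')})
p=imaging.get_image('wrist');import pickle;pickle.dump(p,open('m.pkl','wb'))
A=np.radians(-15.8);ex=np.array([np.cos(A),np.sin(A)]);ey=np.array([-ex[1],ex[0]])
t=s['tool_pos'][:2];print('tool',t@ex,t@ey)
print(p['eye'],p['attitude'],p['eye'][:2]@ex)
for c in (120,150,200,230,370,400,430):
    col=cv2.GaussianBlur(p['pixels'],(1,1),0)[:,c].astype(int)
    d=np.abs(col[2:]-col[:-2]).sum(1)
    rs=[r+1 for r in range(130,300) if d[r]>40 and d[r]==d[max(0,r-3):r+4].max()]
    print(c,[(r,col[r+3].tolist()) for r in rs], [ (onz(p,c,r,.075)[:2]@ex).round(4) for r in rs[:5]],[ (onz(p,c,r,.069)[:2]@ex).round(4) for r in rs[:5]])
```

```text
{'tool_pos': [0.5709, -0.2843, 0.075], 'ee_rot': [3.1414, 0.0013, -0.2815], 'force': [-7.6062, 1.989, 5.8533], 'moment': [0.1885, 1.3709, -0.0725]}
tool 0.6267326053271854 -0.11810168110594321
[ 0.63595607 -0.30378037  0.21726612] [ 2.86973348e+00 -6.25773594e-04 -1.85339510e+00] 0.6946417643545999
120 [(147, [207, 187, 143]), (192, [161, 159, 163]), (246, [141, 139, 144]), (285, [131, 113, 85]), (289, [220, 198, 156])] [np.float64(0.6799), np.float64(0.6626), np.float64(0.6403), np.float64(0.623), np.float64(0.6211)] [np.float64(0.6793), np.float64(0.6612), np.float64(0.638), np.float64(0.62), np.float64(0.618)]
150 [(135, [128, 112, 83]), (147, [210, 188, 146]), (192, [162, 160, 164]), (248, [106, 104, 108]), (264, [160, 158, 163]), (270, [46, 41, 38]), (274, [143, 142, 147]), (285, [126, 108, 82]), (289, [220, 199, 155])] [np.float64(0.6842), np.float64(0.6798), np.float64(0.6625), np.float64(0.6394), np.float64(0.6324)] [np.float64(0.6838), np.float64(0.6791), np.float64(0.6611), np.float64(0.637), np.float64(0.6298)]
200 [(134, [132, 114, 84]), (147, [213, 192, 148]), (191, [162
[... 996 characters left out ...]
float64(0.6378)]
400 [(134, [126, 109, 81]), (146, [148, 130, 96]), (192, [111, 109, 113]), (245, [91, 90, 94]), (289, [144, 125, 93])] [np.float64(0.6839), np.float64(0.6795), np.float64(0.6618), np.float64(0.64), np.float64(0.6204)] [np.float64(0.6835), np.float64(0.6789), np.float64(0.6604), np.float64(0.6376), np.float64(0.6172)]
430 [(146, [148, 129, 95]), (192, [109, 108, 112]), (245, [90, 89, 93]), (269, [92, 92, 94]), (284, [114, 99, 72]), (288, [141, 123, 91]), (299, [108, 106, 112])] [np.float64(0.6794), np.float64(0.6618), np.float64(0.6398), np.float64(0.6293), np.float64(0.6225)] [np.float64(0.6788), np.float64(0.6604), np.float64(0.6375), np.float64(0.6266), np.float64(0.6195)]
```

Call:
move_arm:
  plan:
    - {"jaw": 0, "dx": -2, "dy": 0.5, "dz": 10, "twist": 0}
    - {"jaw": 0, "dx": -2, "dy": 0.5, "dz": 25, "twist": 0}
    - {"jaw": 0, "dx": -2, "dy": 0.5, "dz": 45, "twist": 0}
    - {"jaw": 0, "dx": -2, "dy": 0.5, "dz": 62, "twist": 0}
    - {"jaw": 0, "dx": -2, "dy": 0.5, "dz": 62, "twist": 0}
    - {"jaw": 0, "dx": -2, "dy": 0.5, "dz": 62, "twist": 0}

```text
t: 17.52
tool_pos: [0.5706, -0.2847, 0.1379]
ee_rot: [3.141, -0.003, -0.282]
force: [0.2, -0.7, -4.6]
grip_width: 0.0349
grip_force: 68.5
```

```bash
cat >> h.py <<'E'
A=np.radians(-15.8);ex=np.array([np.cos(A),np.sin(A)]);ey=np.array([-ex[1],ex[0]])
def edges(p,cols,r0=120,r1=335,th=40):
    for c in cols:
        col=p['pixels'][:,c].astype(int);d=np.abs(col[2:]-col[:-2]).sum(1)
        rs=[r+1 for r in range(r0,r1) if d[r]>th and d[r]==d[max(0,r-3):r+4].max()]
        print(c,[(r,col[min(r+3,419)].tolist()) for r in rs])
E
python3 - <<'E'
from h import *
import pickle
s=bot.state();print(s['tool_pos'],s['ee_rot'],s['force'])
p=imaging.get_image('wrist');pickle.dump(p,open('n.pkl','wb'))
for n in 'kn':
    p=pickle.load(open(n+'.pkl','rb'));print(n);edges(p,(110,200,420,450))
    h=cv2.cvtColor(p['pixels'],cv2.COLOR_RGB2HSV);m=cv2.inRange(h,(105,120,60),(125,255,255));m[:,:200]=0;m[:,360:]=0;m[:150]=0;m[380:]=0
    c=max(cv2.findContours(m,0,1)[0],key=cv2.contourArea);print(cv2.boundingRect(c))
    mm=imaging.outline_of('guide_grip',p) if n=='n' else []
    for o in mm[:2]:
        ys,xs=np.nonzero(o['mask']);print(o['score'],xs.min(),xs.max(),ys.min(),ys.max())
E
```

```text
[ 0.57058475 -0.28467154  0.13790849] [ 3.14093726 -0.00315392 -0.28158636] [ 0.16907341 -0.74932068 -4.57129865]
k
110 [(129, [126, 108, 80]), (136, [218, 195, 152]), (168, [140, 113, 80]), (200, [99, 95, 97]), (212, [183, 181, 187]), (310, [49, 48, 50])]
200 [(128, [135, 117, 86]), (136, [220, 199, 155]), (170, [144, 118, 83]), (199, [102, 99, 100]), (212, [182, 180, 186]), (236, [120, 118, 121]), (269, [49, 50, 54]), (295, [46, 47, 52])]
420 [(133, [127, 111, 81]), (137, [156, 137, 102]), (169, [136, 111, 78]), (199, [89, 89, 92]), (211, [113, 113, 116]), (274, [114, 112, 116]), (308, [28, 30, 33])]
450 [(130, [124, 109, 79]), (137, [157, 137, 103]), (169, [135, 110, 77]), (199, [89, 88, 92]), (211, [112, 111, 115]), (274, [114, 114, 117]), (311, [28, 29, 33])]
(229, 235, 100, 116)
n
110 [(129, [121, 105, 77]), (135, [213, 192, 148]), (168, [137, 111, 79]), (192, [163, 161, 166]), (245, [143, 142, 146]), (250, [136, 136, 141]), (283, [188, 169, 144]), (310, [48, 44, 43]), (317, [54, 51, 53])]
200 [(127, [131, 113, 84]), (135, [217, 196, 152]), (166, [138, 113, 81]), (192, [163, 162, 166]), (245, [142, 141, 146]), (252, [98, 98, 101]), (270, [44, 44, 47]), (295, [42, 41, 44])]
420 [(130, [123, 106, 78]), (134, [153, 133, 99]), (166, [131, 106, 74]), (191, [110, 110, 114]), (245, [91, 90, 95]), (268, [93, 92, 95]), (283, [228, 207, 163]), (287, [183, 165, 139]), (308, [26, 29, 32])]
450 [(128, [119, 103, 75]), (134, [153, 134, 100]), (166, [130, 106, 74]), (191, [110, 109, 113]), (249, [92, 92, 95]), (268, [92, 91, 95]), (282, [175, 155, 129]), (311, [28, 30, 33])]
(231, 255, 96, 84)
0.74 38 519 191 340
0.49 135 151 406 419
```

Call:
move_arm:
  plan:
    - {"jaw": 0, "dx": 0, "dy": 0, "dz": 20, "twist": 0}
    - {"jaw": 0, "dx": -5, "dy": 35, "dz": 20, "twist": 0}
    - {"jaw": 0, "dx": -10, "dy": 70, "dz": 20, "twist": 0}
    - {"jaw": 0, "dx": -15, "dy": 110, "dz": 20, "twist": 0}
    - {"jaw": 0, "dx": -20, "dy": 150, "dz": 20, "twist": 0}
    - {"jaw": 0, "dx": -30, "dy": 190, "dz": 20, "twist": 0}
    - {"jaw": 0, "dx": -40, "dy": 230, "dz": 20, "twist": 0}
    - {"jaw": 0, "dx": -44, "dy": 270, "dz": 0, "twist": 0}
    - {"jaw": 0, "dx": -44, "dy": 300, "dz": -30, "twist": 0}
    - {"jaw": 0, "dx": -44, "dy": 320, "dz": -60, "twist": 0}
    - {"jaw": 0, "dx": -44, "dy": 320, "dz": -80, "twist": 0}
    - {"jaw": 0, "dx": -44, "dy": 320, "dz": -80, "twist": 0}
  grip_force: 40

```text
t: 18.62
tool_pos: [0.5193, 0.0373, 0.0496]
ee_rot: [3.139, 0.012, -0.279]
force: [-1.2, -0.9, -5.6]
grip_width: 0.0346
grip_force: 58.2
```

Call:
move_arm:
  plan:
    - {"jaw": 0, "dx": 0, "dy": 0, "dz": -4, "twist": 0}
    - {"jaw": 0, "dx": 0, "dy": 0, "dz": -8, "twist": 0}
    - {"jaw": 0, "dx": 0, "dy": 0, "dz": -12, "twist": 0}
    - {"jaw": 0, "dx": 0, "dy": 0, "dz": -14, "twist": 0}
    - {"jaw": 0, "dx": 0, "dy": 0, "dz": -14, "twist": 0}
  grip_force: 25

```text
t: 19.03
tool_pos: [0.5268, 0.0347, 0.0447]
ee_rot: [-3.141, -0.003, -0.283]
force: [-1.9, -0.5, 1.1]
grip_width: 0.0349
grip_force: 59.2
```

Call:
move_arm:
  plan:
    - {"jaw": 0, "dx": 0, "dy": 0, "dz": -3, "twist": 0}
    - {"jaw": 0, "dx": 0, "dy": 0, "dz": -5, "twist": 0}
    - {"jaw": 0, "dx": 0, "dy": 0, "dz": -6, "twist": 0}
    - {"jaw": 0, "dx": 0, "dy": 0, "dz": -6, "twist": 0}
  grip_force: 20

```text
t: 19.37
tool_pos: [0.53, 0.0337, 0.0434]
ee_rot: [-3.141, -0.009, -0.283]
force: [-10.6, -5.4, 33.3]
grip_width: 0.0356
grip_force: 66.6
```

Call:
move_arm:
  plan:
    - {"jaw": 0, "dx": 0, "dy": 0, "dz": 5, "twist": 0}
    - {"jaw": 0, "dx": 0, "dy": 0, "dz": 5, "twist": 0}
    - {"jaw": 0.45, "dx": 0, "dy": 0, "dz": 5, "twist": 0}
    - {"jaw": 0.47, "dx": 0, "dy": 0, "dz": 5, "twist": 0}
    - {"jaw": 0.5, "dx": 0, "dy": 0, "dz": 5, "twist": 0}
    - {"jaw": 0.5, "dx": 0, "dy": 0, "dz": 5, "twist": 0}
    - {"jaw": 0.5, "dx": 0, "dy": 0, "dz": 5, "twist": 0}

```text
t: 19.95
tool_pos: [0.5252, 0.0356, 0.0415]
ee_rot: [3.142, 0.0, -0.282]
force: [0.6, 1.3, 0.5]
grip_width: 0.0426
grip_force: 0.0
```

Run:
```python
from h import *
import pickle
s=bot.state();print(s['tool_pos'],s['ee_rot'],s['force'])
p=imaging.get_image('wrist');pickle.dump(p,open('o.pkl','wb'));edges(p,(110,150,200,400,420,450))
```

```text
[0.52516562 0.03558596 0.04151042] [ 3.14155082e+00  3.76371831e-04 -2.82003202e-01] [0.60876011 1.32691331 0.54904559]
110 [(127, [94, 92, 95]), (131, [179, 178, 184]), (258, [170, 149, 124]), (309, [46, 43, 40])]
150 [(131, [178, 178, 183]), (183, [172, 170, 177]), (193, [57, 56, 59]), (204, [179, 178, 184]), (259, [175, 157, 134]), (317, [41, 38, 38])]
200 [(127, [98, 95, 98]), (131, [178, 177, 182]), (262, [179, 161, 136]), (268, [94, 94, 97]), (299, [119, 120, 124]), (310, [43, 41, 41])]
400 [(131, [171, 170, 175]), (161, [112, 110, 114]), (259, [107, 94, 77]), (306, [26, 28, 32])]
420 [(127, [89, 87, 91]), (132, [169, 168, 174]), (156, [110, 109, 113]), (200, [113, 112, 116]), (259, [103, 91, 77]), (319, [26, 28, 31])]
450 [(127, [87, 86, 90]), (132, [168, 168, 172]), (157, [110, 109, 113]), (198, [109, 109, 113]), (259, [111, 98, 81]), (309, [27, 29, 32])]
```

Call:
move_arm:
  plan:
    - {"jaw": 0.8, "dx": 0, "dy": 0, "dz": 0, "twist": 0}
    - {"jaw": 0.8, "dx": 0, "dy": 0, "dz": 10, "twist": 0}
    - {"jaw": 0.8, "dx": 0, "dy": 0, "dz": 40, "twist": 0}
    - {"jaw": 0.8, "dx": 0, "dy": 0, "dz": 80, "twist": 0}
    - {"jaw": 0.8, "dx": 0, "dy": 0, "dz": 120, "twist": 0}
    - {"jaw": 0.8, "dx": 0, "dy": 0, "dz": 130, "twist": 0}
    - {"jaw": 0.8, "dx": 0, "dy": 0, "dz": 130, "twist": 0}
    - {"jaw": 0.8, "dx": 0, "dy": 0, "dz": 130, "twist": 0}

```text
t: 20.67
tool_pos: [0.5261, 0.0355, 0.1733]
ee_rot: [-3.141, -0.003, -0.282]
force: [0.3, 0.2, -0.3]
grip_width: 0.0682
grip_force: 0.0
```

Run:
```python
from h import *
import pickle
s=bot.state();print(s['tool_pos'],s['ee_rot'],s['force'])
p=imaging.get_image('wrist');pickle.dump(p,open('o.pkl','wb'))
h=cv2.cvtColor(p['pixels'],cv2.COLOR_RGB2HSV);m=cv2.inRange(h,(105,120,60),(125,255,255));m[:,:200]=0;m[:,360:]=0;m[:100]=0;m[240:]=0
c=max(cv2.findContours(m,0,1)[0],key=cv2.contourArea);print(cv2.boundingRect(c))
print('block',cv2.minAreaRect(np.array([onz(p,*q[0],.05)[:2] for q in c],np.float32)*1000))
b=cv2.boundingRect(c)
for o in imaging.outline_of('guide_grip',p)[:2]:
    M=o['mask'].astype(np.uint8);c=max(cv2.findContours(M,0,1)[0],key=cv2.contourArea);print(o['score'],cv2.boundingRect(c))
    print('plate',cv2.minAreaRect(np.array([onz(p,*q[0],.022)[:2] for q in c],np.float32)*1000))
edges(p,(b[0]-40,b[0]-25,b[0]+b[2]+50,b[0]+b[2]+70),100,260)
for r in (165,200):
    row=p['pixels'][r].astype(int);d=np.abs(row[2:]-row[:-2]).sum(1);print(r,[(u+1,d[u]) for u in range(100,450) if d[u]>60 and d[u]==d[max(0,u-3):u+4].max()])
```

```text
[0.52611612 0.03554469 0.17327541] [-3.14086040e+00 -2.75511536e-03 -2.81994479e-01] [ 0.27173093  0.23374364 -0.29961568]
(255, 135, 50, 57)
block ((552.9222412109375, 26.43273162841797), (34.843421936035156, 39.67988967895508), 73.77842712402344)
0.97 (162, 120, 234, 82)
plate ((550.4378662109375, 27.238800048828125), (179.2803955078125, 63.265411376953125), 73.7578353881836)
0.74 (74, 395, 42, 25)
plate ((374.9371337890625, 263.9530944824219), (41.11688232421875, 28.15104103088379), 74.8111801147461)
215 [(122, [174, 172, 178]), (157, [103, 102, 105]), (162, [171, 170, 176]), (196, [171, 153, 128]), (201, [173, 157, 136])]
230 [(122, [173, 172, 177]), (200, [169, 150, 127])]
355 [(103, [161, 140, 115]), (122, [162, 162, 166]), (150, [105, 103, 107]), (161, [110, 108, 113]), (218, [151, 135, 113])]
375 [(123, [161, 160, 165]), (142, [107, 106, 109]), (161, [108, 107, 111]), (196, [98, 86, 72]), (225, [159, 140, 118])]
165 [(165, np.int64(249)), (169, np.int64(341)), (212, np.int64(78)), (254, np.int64(186)), (282, np.int64(183)), (287, np.int64(366)), (294, np.int64(365)), (299, np.int64(187)), (304, np.int64(134)), (312, np.int64(172)), (324, np.int64(142)), (339, np.int64(163)), (389, np.int64(208)), (393, np.int64(187))]
200 [(105, np.int64(180)), (262, np.int64(185)), (273, np.int64(118)), (296, np.int64(163)), (303, np.int64(69)), (315, np.int64(147))]
```

Call:
move_arm:
  plan:
    - {"jaw": 0.8, "dx": 13, "dy": -5, "dz": -20, "twist": 0}
    - {"jaw": 0.8, "dx": 27, "dy": -9, "dz": -50, "twist": 0}
    - {"jaw": 0.8, "dx": 27, "dy": -9, "dz": -85, "twist": 0}
    - {"jaw": 0.8, "dx": 27, "dy": -9, "dz": -115, "twist": 0}
    - {"jaw": 0.8, "dx": 27, "dy": -9, "dz": -135, "twist": 0}
    - {"jaw": 0.65, "dx": 27, "dy": -9, "dz": -143, "twist": 0}
    - {"jaw": 0.55, "dx": 27, "dy": -9, "dz": -143, "twist": 0}
    - {"jaw": 0.45, "dx": 27, "dy": -9, "dz": -143, "twist": 0}
    - {"jaw": 0.3, "dx": 27, "dy": -9, "dz": -143, "twist": 0}
    - {"jaw": 0, "dx": 27, "dy": -9, "dz": -143, "twist": 0}
    - {"jaw": 0, "dx": 27, "dy": -9, "dz": -143, "twist": 0}
    - {"jaw": 0, "dx": 27, "dy": -9, "dz": -143, "twist": 0}
  grip_force: 60

```text
t: 21.77
tool_pos: [0.5527, 0.0265, 0.0295]
ee_rot: [-3.141, -0.001, -0.282]
force: [-1.1, 0.3, -4.8]
grip_width: 0.0349
grip_force: 63.2
```

Call:
move_arm:
  plan:
    - {"jaw": 0, "dx": 0, "dy": 0, "dz": 15, "twist": 0}
    - {"jaw": 0, "dx": 0, "dy": 0, "dz": 45, "twist": 0}
    - {"jaw": 0, "dx": 0, "dy": 0, "dz": 80, "twist": 0}
    - {"jaw": 0, "dx": 0, "dy": -25, "dz": 108, "twist": 0}
    - {"jaw": 0, "dx": 3, "dy": -60, "dz": 108, "twist": 0.3}
    - {"jaw": 0, "dx": 6, "dy": -100, "dz": 108, "twist": 0.3}
    - {"jaw": 0, "dx": 9, "dy": -140, "dz": 108, "twist": 0.3}
    - {"jaw": 0, "dx": 12, "dy": -180, "dz": 108, "twist": 0.3}
    - {"jaw": 0, "dx": 14, "dy": -220, "dz": 108, "twist": 0.3}
    - {"jaw": 0, "dx": 16, "dy": -255, "dz": 108, "twist": 0.3}
    - {"jaw": 0, "dx": 16.5, "dy": -285, "dz": 108, "twist": 0.3}
    - {"jaw": 0, "dx": 16.5, "dy": -310, "dz": 108, "twist": 0.3}

```text
t: 22.77
tool_pos: [0.5684, -0.2862, 0.137]
ee_rot: [3.141, -0.0, -0.278]
force: [0.1, 0.2, -4.1]
grip_width: 0.0348
grip_force: 63.3
```

Call:
move_arm:
  plan:
    - {"jaw": 0, "dx": 0, "dy": 0, "dz": 0, "twist": 0}
    - {"jaw": 0, "dx": 0, "dy": 0, "dz": 0, "twist": 0}
    - {"jaw": 0, "dx": 0, "dy": 0, "dz": 0, "twist": 0}

```text
t: 23.02
tool_pos: [0.5686, -0.283, 0.1366]
ee_rot: [-3.141, 0.001, -0.277]
force: [0.7, -0.2, -4.1]
grip_width: 0.0347
grip_force: 63.3
```

Run:
```python
from h import *
import pickle
s=bot.state();t=s['tool_pos'];print(t,s['ee_rot'],s['force'],t[:2]@ex,t[:2]@ey)
p=imaging.get_image('wrist');pickle.dump(p,open('q.pkl','wb'))
cols=(110,130,200,420,450,475);edges(p,cols,125,330)
```

```text
[ 0.56859355 -0.2830316   0.13657874] [-3.14097563e+00  5.73911709e-04 -2.77206560e-01] [ 0.74730336 -0.18772268 -4.06707012] 0.6241748588125593 -0.11752130962873109
110 [(130, [218, 196, 152]), (162, [139, 113, 80]), (191, [97, 95, 96]), (203, [183, 181, 187]), (310, [48, 48, 51]), (319, [47, 46, 48])]
130 [(126, [143, 124, 92]), (161, [209, 177, 130]), (191, [100, 96, 98]), (203, [183, 182, 187]), (307, [49, 50, 53])]
200 [(129, [218, 197, 153]), (161, [201, 169, 124]), (165, [144, 118, 85]), (191, [102, 97, 99]), (203, [181, 180, 185]), (209, [146, 144, 150]), (216, [179, 178, 183]), (237, [120, 119, 124]), (270, [49, 49, 54])]
420 [(126, [127, 110, 81]), (130, [156, 136, 102]), (162, [134, 110, 77]), (192, [89, 89, 91]), (203, [113, 112, 116]), (268, [113, 113, 117]), (308, [27, 28, 31])]
450 [(130, [156, 136, 102]), (162, [133, 107, 76]), (192, [89, 88, 92]), (204, [112, 111, 116]), (268, [112, 113, 116]), (311, [28, 29, 33])]
475 [(130, [155, 136, 101]), (162, [113, 100, 83]), (196, [82, 81, 85]), (204, [111, 109, 115]), (275, [83, 81, 85]), (282, [24, 21, 23]), (320, [103, 89, 73]), (327, [27, 30, 33])]
```

Run:
```python
from h import *
import pickle;p=pickle.load(open('q.pkl','rb'))
for c in (110,200,420,450): print([(onz(p,c,r,z)[:2]@ex).round(4) for r,z in ((161.5,.075),(191.5,.107),(203.2,.129))])
for r in (230,250):
    row=p['pixels'][r].astype(int);d=np.abs(row[2:]-row[:-2]).sum(1);us=[u+1 for u in range(30,540) if d[u]>60 and d[u]==d[max(0,u-3):u+4].max()]
    print(r,[(u,(onz(p,u,r,.129)[:2]@ey).round(4)) for u in us])
```

```text
[np.float64(0.6628), np.float64(0.6533), np.float64(0.6533)]
[np.float64(0.6626), np.float64(0.6532), np.float64(0.6532)]
[np.float64(0.6623), np.float64(0.6529), np.float64(0.653)]
[np.float64(0.6623), np.float64(0.6529), np.float64(0.653)]
230 [(67, np.float64(-0.0291)), (74, np.float64(-0.0321)), (237, np.float64(-0.1009)), (320, np.float64(-0.1356)), (483, np.float64(-0.2044)), (490, np.float64(-0.2074)), (531, np.float64(-0.225))]
250 [(70, np.float64(-0.029)), (77, np.float64(-0.0321)), (192, np.float64(-0.0815)), (230, np.float64(-0.0976)), (275, np.float64(-0.1168)), (327, np.float64(-0.1388)), (480, np.float64(-0.2044)), (487, np.float64(-0.2074))]
```

Call:
move_arm:
  plan:
    - {"jaw": 0, "dx": 0, "dy": 0, "dz": -12, "twist": 0}
    - {"jaw": 0, "dx": 0, "dy": 0, "dz": -25, "twist": 0}
    - {"jaw": 0, "dx": 0, "dy": 0, "dz": -32, "twist": 0}
    - {"jaw": 0, "dx": 0, "dy": 0, "dz": -37, "twist": 0}
    - {"jaw": 0, "dx": 0, "dy": 0, "dz": -40, "twist": 0}
    - {"jaw": 0, "dx": 0, "dy": 0, "dz": -40, "twist": 0}

```text
t: 23.57
tool_pos: [0.5681, -0.2829, 0.0953]
ee_rot: [-3.141, 0.002, -0.277]
force: [-1.3, 0.2, -4.7]
grip_width: 0.0348
grip_force: 63.3
```

Call:
move_arm:
  plan:
    - {"jaw": 0, "dx": 0, "dy": 0, "dz": -5, "twist": 0}
    - {"jaw": 0, "dx": 0, "dy": 0, "dz": -10, "twist": 0}
    - {"jaw": 0, "dx": 0, "dy": 0, "dz": -15, "twist": 0}
    - {"jaw": 0, "dx": 0, "dy": 0, "dz": -15, "twist": 0}

```text
t: 23.9
tool_pos: [0.5681, -0.2831, 0.0803]
ee_rot: [-3.141, 0.002, -0.277]
force: [-0.0, -0.3, -4.8]
grip_width: 0.0345
grip_force: 63.3
```

Call:
move_arm:
  plan:
    - {"jaw": 0, "dx": 0, "dy": 0, "dz": -3, "twist": 0}
    - {"jaw": 0, "dx": 0, "dy": 0, "dz": -6, "twist": 0}
    - {"jaw": 0, "dx": 0, "dy": 0, "dz": -8, "twist": 0}
    - {"jaw": 0, "dx": 0, "dy": 0, "dz": -8, "twist": 0}

```text
t: 24.23
tool_pos: [0.5685, -0.2833, 0.0732]
ee_rot: [-3.141, 0.001, -0.277]
force: [-0.2, 0.1, -4.5]
grip_width: 0.0351
grip_force: 63.3
```

Call:
move_arm:
  plan:
    - {"jaw": 0, "dx": 1, "dy": -0.3, "dz": 0, "twist": 0}
    - {"jaw": 0, "dx": 2, "dy": -0.6, "dz": 0, "twist": 0}
    - {"jaw": 0, "dx": 3, "dy": -0.8, "dz": 0, "twist": 0}
    - {"jaw": 0, "dx": 3, "dy": -0.8, "dz": 0, "twist": 0}

```text
t: 24.57
tool_pos: [0.5722, -0.2845, 0.0741]
ee_rot: [3.141, -0.001, -0.277]
force: [0.3, 0.9, -4.8]
grip_width: 0.0344
grip_force: 63.3
```

Free so far; keep nudging toward the fence in small steps.

Call:
move_arm:
  plan:
    - {"jaw": 0, "dx": 1, "dy": -0.3, "dz": 0, "twist": 0}
    - {"jaw": 0, "dx": 2, "dy": -0.6, "dz": 0, "twist": 0}
    - {"jaw": 0, "dx": 2, "dy": -0.6, "dz": 0, "twist": 0}
    - {"jaw": 0, "dx": 2, "dy": -0.6, "dz": 0, "twist": 0}

```text
t: 24.9
tool_pos: [0.5739, -0.2849, 0.0738]
ee_rot: [-3.142, -0.0, -0.277]
force: [0.5, 0.1, -5.6]
grip_width: 0.0348
grip_force: 63.3
```

Call:
move_arm:
  plan:
    - {"jaw": 0, "dx": 1, "dy": -0.3, "dz": 0, "twist": 0}
    - {"jaw": 0, "dx": 1, "dy": -0.3, "dz": 0, "twist": 0}
    - {"jaw": 0, "dx": 1, "dy": -0.3, "dz": 0, "twist": 0}

```text
t: 25.15
tool_pos: [0.5748, -0.2852, 0.0738]
ee_rot: [3.142, -0.0, -0.277]
force: [-0.3, -0.4, -3.9]
grip_width: 0.0347
grip_force: 63.3
```

Call:
move_arm:
  plan:
    - {"jaw": 0, "dx": 1, "dy": -0.3, "dz": 0, "twist": 0}
    - {"jaw": 0, "dx": 1, "dy": -0.3, "dz": 0, "twist": 0}
    - {"jaw": 0, "dx": 1, "dy": -0.3, "dz": 0, "twist": 0}

```text
t: 25.4
tool_pos: [0.5759, -0.2855, 0.0738]
ee_rot: [-3.142, -0.0, -0.277]
force: [0.5, 0.6, -5.3]
grip_width: 0.0351
grip_force: 63.3
```

Call:
move_arm:
  plan:
    - {"jaw": 0, "dx": 1, "dy": -0.3, "dz": 0, "twist": 0}
    - {"jaw": 0, "dx": 1, "dy": -0.3, "dz": 0, "twist": 0}
    - {"jaw": 0, "dx": 1, "dy": -0.3, "dz": 0, "twist": 0}

```text
t: 25.65
tool_pos: [0.5767, -0.2857, 0.0737]
ee_rot: [-3.142, 0.0, -0.277]
force: [-1.2, 0.1, -4.0]
grip_width: 0.0344
grip_force: 63.3
```

Call:
move_arm:
  plan:
    - {"jaw": 0, "dx": 1, "dy": -0.3, "dz": 0, "twist": 0}
    - {"jaw": 0, "dx": 1, "dy": -0.3, "dz": 0, "twist": 0}
    - {"jaw": 0, "dx": 1, "dy": -0.3, "dz": 0, "twist": 0}

```text
t: 25.9
tool_pos: [0.5768, -0.2858, 0.0736]
ee_rot: [-3.141, 0.002, -0.277]
force: [-6.5, 1.3, -0.7]
grip_width: 0.0348
grip_force: 63.7
```

Call:
move_arm:
  plan:
    - {"jaw": 0, "dx": -2.5, "dy": 0.7, "dz": 0, "twist": 0}
    - {"jaw": 0, "dx": -2.5, "dy": 0.7, "dz": 0, "twist": 0}
    - {"jaw": 0, "dx": -2.5, "dy": 0.7, "dz": -2, "twist": 0}
    - {"jaw": 0, "dx": -2.5, "dy": 0.7, "dz": -4, "twist": 0}
    - {"jaw": 0, "dx": -2.5, "dy": 0.7, "dz": -5, "twist": 0}
    - {"jaw": 0, "dx": -2.5, "dy": 0.7, "dz": -5, "twist": 0}

```text
t: 26.4
tool_pos: [0.5751, -0.2852, 0.0682]
ee_rot: [-3.141, 0.001, -0.277]
force: [-0.3, -0.2, -4.9]
grip_width: 0.0345
grip_force: 63.3
```

Call:
move_arm:
  plan:
    - {"jaw": 0, "dx": 0, "dy": 0, "dz": -1, "twist": 0}
    - {"jaw": 0, "dx": 0, "dy": 0, "dz": -2, "twist": 0}
    - {"jaw": 0, "dx": 0, "dy": 0, "dz": -3, "twist": 0}
    - {"jaw": 0, "dx": 0, "dy": 0, "dz": -3, "twist": 0}

```text
t: 26.73
tool_pos: [0.5752, -0.2853, 0.0655]
ee_rot: [-3.141, 0.0, -0.277]
force: [0.5, -1.0, -4.1]
grip_width: 0.0345
grip_force: 63.3
```

Call:
move_arm:
  plan:
    - {"jaw": 0, "dx": 0, "dy": 0, "dz": -1, "twist": 0}
    - {"jaw": 0, "dx": 0, "dy": 0, "dz": -2, "twist": 0}
    - {"jaw": 0, "dx": 0, "dy": 0, "dz": -2, "twist": 0}

```text
t: 26.98
tool_pos: [0.5752, -0.2853, 0.0635]
ee_rot: [-3.142, 0.0, -0.277]
force: [-0.1, -0.3, -4.6]
grip_width: 0.0346
grip_force: 63.3
```

Call:
move_arm:
  plan:
    - {"jaw": 0, "dx": 0, "dy": 0, "dz": -1, "twist": 0}
    - {"jaw": 0, "dx": 0, "dy": 0, "dz": -1.5, "twist": 0}
    - {"jaw": 0, "dx": 0, "dy": 0, "dz": -1.5, "twist": 0}

```text
t: 27.23
tool_pos: [0.5752, -0.2853, 0.0621]
ee_rot: [-3.141, 0.0, -0.277]
force: [-0.6, -0.3, -3.6]
grip_width: 0.035
grip_force: 63.3
```

Call:
move_arm:
  plan:
    - {"jaw": 0, "dx": 0, "dy": 0, "dz": -1, "twist": 0}
    - {"jaw": 0, "dx": 0, "dy": 0, "dz": -1.5, "twist": 0}
    - {"jaw": 0, "dx": 0, "dy": 0, "dz": -1.5, "twist": 0}

```text
t: 27.48
tool_pos: [0.5752, -0.2853, 0.0606]
ee_rot: [-3.141, 0.0, -0.277]
force: [0.3, 0.0, -5.1]
grip_width: 0.0348
grip_force: 63.3
```

Call:
move_arm:
  plan:
    - {"jaw": 0, "dx": 0, "dy": 0, "dz": -1, "twist": 0}
    - {"jaw": 0, "dx": 0, "dy": 0, "dz": -1.5, "twist": 0}
    - {"jaw": 0, "dx": 0, "dy": 0, "dz": -1.5, "twist": 0}

```text
t: 27.73
tool_pos: [0.5754, -0.2854, 0.0595]
ee_rot: [3.142, -0.0, -0.277]
force: [-0.9, 0.7, -2.5]
grip_width: 0.0346
grip_force: 63.5
```

Call:
move_arm:
  plan:
    - {"jaw": 0, "dx": 0, "dy": 0, "dz": -0.5, "twist": 0}
    - {"jaw": 0.45, "dx": 0, "dy": 0, "dz": -0.5, "twist": 0}
    - {"jaw": 0.55, "dx": 0, "dy": 0, "dz": -0.5, "twist": 0}
    - {"jaw": 0.7, "dx": 0, "dy": 0, "dz": 0, "twist": 0}
    - {"jaw": 0.7, "dx": 0, "dy": 0, "dz": 2, "twist": 0}
    - {"jaw": 0.7, "dx": 0, "dy": 0, "dz": 10, "twist": 0}
    - {"jaw": 0.7, "dx": 0, "dy": 0, "dz": 30, "twist": 0}
    - {"jaw": 0.7, "dx": 0, "dy": 0, "dz": 60, "twist": 0}
    - {"jaw": 0.7, "dx": 0, "dy": 0, "dz": 100, "twist": 0}
    - {"jaw": 0.7, "dx": 0, "dy": 0, "dz": 120, "twist": 0}
    - {"jaw": 0.7, "dx": 0, "dy": 0, "dz": 120, "twist": 0}
    - {"jaw": 0.7, "dx": 0, "dy": 0, "dz": 120, "twist": 0}

```text
t: 28.73
tool_pos: [0.5767, -0.2862, 0.1827]
ee_rot: [3.14, -0.005, -0.277]
force: [0.5, -0.5, -1.4]
grip_width: 0.0596
grip_force: 0.0
```

Run:
```python
from h import *
import pickle
s=bot.state();t=s['tool_pos'];print(s['t'],t,s['ee_rot'],s['force'],s['grip_width'])
p=imaging.get_image('wrist');pickle.dump(p,open('r.pkl','wb'))
h=cv2.cvtColor(p['pixels'],cv2.COLOR_RGB2HSV);m=cv2.inRange(h,(105,120,60),(125,255,255));m[:,:200]=0;m[:,360:]=0;m[:80]=0;m[260:]=0
c=max(cv2.findContours(m,0,1)[0],key=cv2.contourArea);print(cv2.boundingRect(c))
r=cv2.minAreaRect(np.array([onz(p,*q[0],.08)[:2] for q in c],np.float32)*1000);print('block',r,np.array(r[0])@ex,np.array(r[0])@ey)
row0=int(cv2.boundingRect(c)[1]+12)
for rr in (row0,row0+20):
    row=p['pixels'][rr].astype(int);d=np.abs(row[2:]-row[:-2]).sum(1);us=[u+1 for u in range(30,540) if d[u]>70 and d[u]==d[max(0,u-3):u+4].max()]
    print(rr,[(u,(onz(p,u,rr,.052)[:2]@ey).round(4)) for u in us])
edges(p,(190,220,370),80,260)
for n in('glue_bottle','tape_measure','screwdriver','guide_grip'):
    q=imaging.get_image('scene');print(n,[(np.round(b['location'],3).tolist(),round(b['score'],2)) for b in imaging.boxes_of(n,q)])
```

```text
28.7333 [ 0.57674125 -0.2861956   0.18268297] [ 3.14022436 -0.00521361 -0.27676908] [ 0.48313496 -0.52094678 -1.39762321] 0.05960442579321105
(252, 178, 52, 61)
block ((577.7760620117188, -286.69647216796875), (34.77406311035156, 41.75515365600586), 74.04069519042969) 634.0083093657237 -118.5474953027065
190 [(110, np.float64(0.0057)), (134, np.float64(-0.0122)), (139, np.float64(-0.016)), (157, np.float64(-0.0294)), (162, np.float64(-0.0331)), (251, np.float64(-0.099)), (259, np.float64(-0.1049)), (266, np.float64(-0.1101)), (278, np.float64(-0.119)), (304, np.float64(-0.1382)), (393, np.float64(-0.2042)), (398, np.float64(-0.2079)), (477, np.float64(-0.2672)), (491, np.float64(-0.2778)), (540, np.float64(-0.3153))]
210 [(112, np.float64(0.006)), (136, np.float64(-0.0122)), (142, np.float64(-0.0167)), (159, np.float64(-0.0295)), (163, np.float64(-0.0326)), (198, np.float64(-0.0589)), (240, np.float64(-0.0904)), (251, np.float64(-0.0987)), (281, np.float64(-0.1212)), (287, np.float64(-0.1257)), (292, np.float64(-0.1294)), (298, np.float64(-0.1339)), (304, np.float64(-0.1384)), (392, 
[... 203 characters left out ...]
124, 91]), (133, [117, 102, 76]), (140, [203, 181, 139]), (167, [84, 80, 80]), (174, [170, 168, 172]), (239, [213, 192, 149]), (259, [95, 93, 94])]
220 [(100, [207, 185, 142]), (133, [117, 101, 76]), (140, [203, 182, 140]), (166, [168, 167, 172]), (242, [211, 189, 147])]
370 [(101, [211, 189, 146]), (132, [114, 99, 73]), (140, [207, 186, 143]), (151, [138, 120, 89]), (167, [103, 101, 104]), (204, [106, 105, 109]), (252, [134, 117, 86]), (259, [87, 88, 90])]
glue_bottle [([0.736, 0.066, 0.098], 0.92)]
tape_measure [([0.571, 0.308, 0.021], 0.43)]
screwdriver [([0.771, 0.228, 0.021], 0.53)]
guide_grip [([0.335, 0.284, 0.021], 0.81), ([0.563, -0.269, 0.054], 0.76), ([0.367, -0.108, 0.02], 0.74)]
```

```bash
python3 -c "
from bench import bot
print(bot.sign_off())"
```

```text
the job is handed in; nothing more can be done
None
```

The guide was lowered to stile height over the brass pin, let go there, and the job handed in at about 29 s of 58. On the first try at the fixture the guide caught the fence top (wrist force about 70 N) and turned in the grip, so I took it back to the bench and regripped it. That it lies flat rests on tool height and edge measurements, and my last look did not find the tape measure.

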